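# Set up a carton for inspection under the bench magnifier

## Task

Get the small carton ready for checking its fine print. First clear the rubber mat: nest the empty steel cup standing on it fully into the top of the two-cup stack. Then lay the smaller of the two little card cartons lying at the front right, as it lies, flat in the middle of the mat, and last swing the bench magnifier over so that the lens stays centred right above the carton; leave the vials, the brown bottle and the longer carton where they stand.

Things in the scene. Friction and masses are not known exactly. Their poses are not given: they have to be found in the camera images.
- mag_head (a joint): stiff swivel at the bench magnifier's elbow, vertical axis, rad: 0 = lens arm square to the upper arm; direction of lens arm = that of upper arm (post to elbow) + 1.571 + value, counter-clockwise from above; range -1.6 to 1.0. Upper arm: 220 mm, 250 mm above the table, on a like stiff swivel on the post (fixed foot 162 mm across, post cap 272 mm high)
- lens_mid (a point): middle of the glass lens, 217 mm above the table. Lens 104 mm across in a white ring 134 mm across and 22 mm high (206 to 228 mm above the table). x axis: along the lens arm, from the elbow to the knob; the elbow lies 220 mm behind along -x
- knob_top (a point): top of the black upright knob by which the lens head is moved: a round grip 20 mm across that turns freely on its upright pin, free over its upper 50 mm, on a tab at the far side of the lens, 88 mm beyond the lens centre in line with the lens arm; its top is 276 mm above the table. Axes as lens_mid
- mat: grey rubber inspection mat with a dark edge, lying on the table, fixed: 130 x 150 mm (x, y), 3 mm thick. Origin: centre of its underside
- cup_used: empty steel cup, open upward, standing on the mat: 56 mm high, upper 20 mm a straight collar 58 mm across outside (54 mm inside), below it a step and a taper to a foot 36 mm across; 60 g. Origin: centre of its underside. Nested in a like cup, its step rests on that cup's rim and it stands exactly 20 mm higher, with about 1.5 mm play to each side
- cup_top: upper cup of the stack, the same shape, already nested in cup_low: underside 20 mm and rim 76 mm above the table. Origin: centre of its underside
- cup_low: lower cup of the stack, the same shape, standing on the table. Origin: centre of its underside
- carton_small: the smaller folded-card carton, 46 x 75 x 33 mm (x, y, z), lying flat on the table; 67 g. Origin: centre of its underside
- carton_long: the longer carton, 38 x 110 x 50 mm (x, y, z): a bystander, stays where it is. Origin: centre of its underside
- loose_vial_1: green-capped glass vial, 21 mm across, 55 mm high, standing: a bystander. Origin: centre of its underside
- loose_vial_2: green-capped glass vial, the same: a bystander
- loose_vial_3: green-capped glass vial, the same: a bystander
- bottle_brown: brown dropper bottle, 34 mm across, 102 mm high, standing: a bystander. Origin: centre of its underside

How it is judged:
By the outcome, as a careful person would: the job done as asked, in the order asked, and still so for the second after the job is handed in, with the robot touching nothing.
It also fails if it takes over 70 s, if anything falls off the work surface, if the arm or the gripper's body presses on something with over 40 N, if the wrist force passes 120 N, or if a joint passes its speed limit or range.

## Robot

A 6-joint arm with a two-finger parallel gripper is mounted at the origin on a cart in front of the work surface, level with it; the furniture and walls round the work are solid. World frame = base frame: x ahead of the robot, y to its left, z up, the work surface at z = 0. Lengths are in m, angles in degrees, forces in N, time in s.
With the tool pointing down it reaches from about 0.35 to 0.775 m from the base axis. Payload 7.3 kg.
Tool frame: the origin (TCP) lies at the very end of the fingers, on their centre line; the grasp point (between the pads) lies behind it (r.tcp_to_grasp is the z of the grasp point in the tool frame, in m); z points along the fingers, y is the line along which they close (so a half turn about z gives the same grasp; the last joint's range is limited). The gripper opens to 92 mm and grips with 3 to 60 N. Pads are 19 mm wide; open, the fingers measure 130 mm over their backs; the gripper's body (75 mm by 190 mm) begins 47 mm behind the grasp point.
Start: joints at [63.999, 19.595, 87.324, -0, 73.075, -8.365], TCP at [0.159, 0.5, 0.188] pointing down, gripper open.
Joint ranges: [-145.02, 145.02], [-44.19, 115.74], [2.07, 154.8], [-57.11, 237.11], [16.16, 152.29], [-177.93, 177.93]. Speed limits (degrees/s): [147.25, 147.25, 180, 180, 180, 180].

## Interface

Orientations are given as a 3x3 rotation matrix whose columns are the frame's x, y, z axes.
In Python, from station import r, imaging gives the robot as it stands.
- The arm moves only by the tool move_arm, never from a script. Its argument "rows" is a list of rows, each an object with "hand": the opening, from 0 (shut) to 1 (fully open); "translation": the shift along the tool's x, y, z as a fraction of full scale, a list of three; "turn": the turn, a rotation vector about the tool's x, y, z as a fraction of full scale, a list of three. In form: [{"hand": hand, "translation": [dx, dy, dz], "turn": [wx, wy, wz]}, ...]. A call has 1 to 12 rows; each row is the pose to reach, as a shift and turn from the pose commanded when the call began, along the tool's axes at that moment; what a row does not reach only later rows make up. Full scale, the value 1, is 0.6 m for a shift and 90 degrees for a turn. A row lasts 1/12 s, in which the tool goes at most 41.7 mm and 7.16 degrees, less where a joint would pass 70% of its speed; a pose out of reach is approached as far as the arm can. A call with a number of a shift or a turn outside -1 to 1 is refused whole. A call with a gripper value outside its range is refused whole. The fingers move at their own pace and stop on an object; the grip force is fixed at half the most. Time passes only in rows, so rows that repeat a pose let the fingers close. It gives the time, the measured TCP pose, the force, the opening and the grip force at its end, in the units of the state.
- r.get_state(): the state, without advancing time (a new reading comes with each control period).
- imaging.capture(name): name is "side" or "top" or "wrist"; returns a dict with "color" (384x512x3 uint8, blue, green, red), "depth" (384x512 float32, m along the optical axis (not along the pixel's ray), 0 where there is no reading), "intrinsics" (3x3 intrinsics, pixels), "camera_from_world" (4x4, takes a point from world to camera coordinates). Camera axes: x right, y up, looking along -z (the intrinsics and any distortion apply to the point x, -y, -z); pixel columns grow to the right and rows downward; lengths in m; the calibration is good to about 2 mm. A picture is of the moment at which its call begins.
- r.sign_off(): hands the job in; it is judged then, once.
The state is a dict: "time_s": time; "qpos": joint angles; "joint_velocities": joint speeds; "joint_torque": joint torques, N m; "ee_pos": TCP position; "ee_rot": TCP orientation; "contact_force": force on the tool from outside, world axes, zero at the start; "torque": the same for the moment, N m; "gripper_width": finger opening in m; "grasp_force": force on a finger pad.
Only numpy, scipy, OpenCV 4.12 (cv2) and the standard library are available. Lean on these libraries where they do the work, as an engineer would, in place of code of your own. Each camera call takes 0.05 s, during which the arm holds its last target. There are 200 camera calls.

## Working session

There is one attempt and no reset: what is moved stays moved. The work goes in short steps, Python scripts to look and compute and a tool call to move; the robot and the scene stay as the last step left them, time stands still between calls to the robot, and variables do not carry over. Pictures are saved under pics/ and viewed, at most 11 in all, crops included, and the job is handed in when it is done.

Besides the shell and the picture viewer there is one more tool, called after ">>>" as name([rows], argument=value, ...), one row to a line, values as JSON. move_arm: Moves the arm, as the interface text tells. Shift numbers are shares of 0.6 m and turn numbers shares of 90 degrees, none past 1 either way. Its arguments: {"type":"object","properties":{"rows":{"type":"array","items":{"type":"object","properties":{"hand":{"type":"number"},"translation":{"type":"array","items":{"type":"number","minimum":-1,"maximum":1}},"turn":{"type":"array","items":{"type":"number","minimum":-1,"maximum":1}}}}}},"required":["rows"]}

```bash
ls; mkdir -p pics; python3 - <<'E'
from station import r, imaging
import cv2,numpy as np
s=r.get_state(); print(s, r.tcp_to_grasp)
for n in ("top","side"):
    c=imaging.capture(n); np.savez(f'pics/{n}0.npz',**c); cv2.imwrite(f'pics/{n}0.png',c['color']); print(n,c['intrinsics'],c['camera_from_world'],c.keys())
a=[cv2.imread(f'pics/{n}0.png') for n in("top","side")]
E
```

```text
pics
{'time_s': 0.0, 'qpos': array([ 6.39988363e+01,  1.96354418e+01,  8.73755737e+01,  1.49160142e-04,
        7.30752556e+01, -8.36723774e+00]), 'joint_velocities': array([-0.04900899,  0.03382549, -0.01669722, -0.067776  ,  0.05046903,
        0.00741327]), 'joint_torque': array([-3.39857143e-04, -4.31257796e+01, -2.44218367e+01,  7.17212283e-02,
        5.60529891e-02, -1.17321433e-04]), 'ee_pos': array([0.15883509, 0.49991972, 0.18776411]), 'ee_rot': array([[-9.53011158e-01,  3.02934472e-01, -6.62327574e-04],
       [ 3.02935115e-01,  9.53010224e-01, -1.35222157e-03],
       [ 2.21570424e-04, -1.48932452e-03, -9.99998866e-01]]), 'contact_force': array([-0.09058731, -0.10871523, -0.49401299]), 'torque': array([-0.03393889, -0.02234416, -0.01204551]), 'grasp_force': 0.0, 'gripper_width': 0.0914873990511018} -0.0188
top [[364.58205553   0.         255.86777443]
 [  0.         364.58205553 194.3982223 ]
 [  0.           0.           1.        ]] [[ 0.01209181 -0.9996644   0.02291031 -0.06915756]
 [ 0.99796103  0.01350088  0.06238203 -0.60550266]
 [-0.0626704   0.02210928  0.99778936 -1.15753802]
 [ 0.          0.          0.          1.        ]] dict_keys(['color', 'depth', 'intrinsics', 'camera_from_world'])
side [[460.74726807   0.         252.13612496]
 [  0.         460.74726807 188.35366446]
 [  0.           0.           1.        ]] [[ 0.8393899  -0.542949    0.02511909 -0.51905131]
 [ 0.24174126  0.41432184  0.87743864 -0.27447184]
 [-0.48681183 -0.73044082  0.47903075 -0.96257249]
 [ 0.          0.          0.          1.        ]] dict_keys(['color', 'depth', 'intrinsics', 'camera_from_world'])
```

View pics/top0.png

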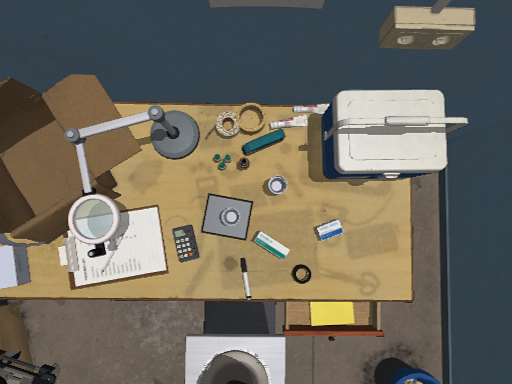

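View pics/side0.png

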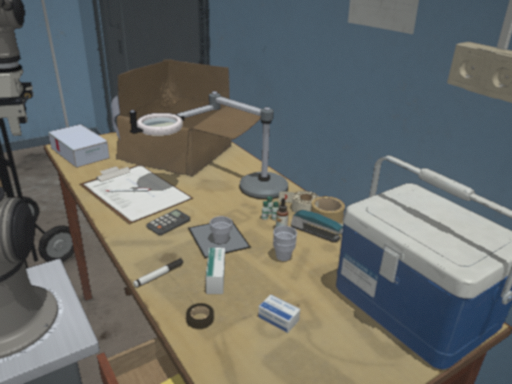

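The top view (robot at the bottom, x up, y left) shows:
- mat and used cup at (229,216), cup stack at (277,185)
- small blue and white carton at (330,230), long carton at (271,245), vials at (222,160), bottle at (243,163)
- magnifier foot at (175,135), cap at (155,113), elbow at (72,135), lens at (95,218), knob near (95,252)

The side view agrees with this.

```bash
cat > h.py <<'E'
import numpy as np,cv2
def load(n): return dict(np.load(f'pics/{n}.npz'))
def cam(c):
    M=c['camera_from_world']; return M[:3,:3],M[:3,3]
def ray(c,u,v,z):
    R,t=cam(c);K=c['intrinsics'];u=np.asarray(u,float);v=np.asarray(v,float)
    d=np.stack([(u-K[0,2])/K[0,0],-(v-K[1,2])/K[1,1],-np.ones_like(u)],-1)@R
    o=-R.T@t; s=(z-o[2])/d[...,2]; return o+s[...,None]*d
def cloud(c):
    R,t=cam(c);K=c['intrinsics'];d=c['depth'];v,u=np.mgrid[:d.shape[0],:d.shape[1]]
    p=np.stack([(u-K[0,2])/K[0,0]*d,-(v-K[1,2])/K[1,1]*d,-d],-1); return (p-t)@R
def proj(c,p):
    R,t=cam(c);K=c['intrinsics'];q=np.asarray(p)@R.T+t
    return np.stack([K[0,0]*q[...,0]/-q[...,2]+K[0,2],K[1,1]*-q[...,1]/-q[...,2]+K[1,2]],-1)
def circ(p):
    A=np.c_[2*p[:,0],2*p[:,1],np.ones(len(p))];x=np.linalg.lstsq(A,(p[:,:2]**2).sum(1),rcond=None)[0]
    return x[:2],np.sqrt(x[2]+x[0]**2+x[1]**2)
E
python3 - <<'E'
from h import *
np.set_printoptions(precision=4,suppress=True)
for n in('top0','side0'):
    c=load(n);R,t=cam(c);P=cloud(c);print(n,'cam',-R.T@t)
    ok=c['depth']>0
    m=ok&(abs(P[...,2])<.1)&(P[...,0]>.25)&(P[...,0]<.8)&(abs(P[...,1])<.4)
    print('table z',np.median(P[...,2][m]), ok.mean())
    # objects by height in top
    M=(ok&(P[...,2]>.014)&(P[...,2]<.13)&(P[...,0]>.3)&(P[...,0]<.72)&(P[...,1]>-.3)&(P[...,1]<.2)).astype(np.uint8)
    k,l,s,ce=cv2.connectedComponentsWithStats(M)
    for i in range(1,k):
        if s[i,4]<25: continue
        q=P[l==i];zt=np.percentile(q[:,2],95); tp=q[q[:,2]>zt-.012]
        rr=cv2.minAreaRect((tp[:,:2]*1000).astype(np.float32))
        print(ce[i].round(),s[i,4],'ztop',zt.round(4),'rect',np.round(rr[0]),np.round(rr[1]),round(rr[2],1))
    if n=='top0':
        # dark grey mat
        for (u,v,z,nm) in((72,135,.262,'elbow'),(155,113,.272,'cap'),(175,135,0.02,'foot'),(95,218,.228,'lens')): print(nm,ray(c,u,v,z),P[v,u])
c=load('top0');hsv=cv2.cvtColor(c['color'],cv2.COLOR_BGR2HSV)
for uv in((210,205),(229,216),(205,232),(256,250),(115,200),(95,240),(180,140),(95,254)): print(uv,hsv[uv[1],uv[0]])
im=cv2.resize(c['color'][90:270,50:350],None,fx=2.6,fy=2.6,interpolation=cv2.INTER_CUBIC);cv2.imwrite('pics/crop1.png',im)
E
```

```text
top0 cam [ 0.5326 -0.0354  1.1943]
table z 0.00014055312269719528 0.9960276285807291
[327. 168.] 179 ztop 0.1253 rect [ 688. -279.] [63. 13.] 19.9
[227. 160.] 26 ztop 0.0579 rect [715.  34.] [16.  5.] 87.1
[244. 163.] 100 ztop 0.0992 rect [704. -21.] [10.  9.] 1.5
[222. 166.] 41 ztop 0.0579 rect [697.  50.] [16. 13.] 1.9
[277. 184.] 299 ztop 0.0759 rect [ 636. -125.] [56. 56.] 0.4
[230. 216.] 185 ztop 0.0604 rect [536.  19.] [56. 56.] 0.7
[324. 231.] 208 ztop 0.0365 rect [ 490. -284.] [47. 47.] 20.2
[185. 233.] 138 ztop 0.0184 rect [470. 169.] [67. 58.] 11.4
[271. 245.] 443 ztop 0.0531 rect [ 446. -111.] [110.  38.] 58.1
[244. 273.] 109 ztop 0.0204 rect [351. -28.] [102.  15.] 10.3
[302. 274.] 180 ztop 0.0216 rect [ 353. -210.] [55. 58.] 89.1
elbow [0.7371 0.4165 0.262 ] [0.7351 0.4122 0.2708]
cap [0.7954 0.2045 0.272 ] [0.7949 0.2041 0.2736]
foot [0.7959 0.2034 0.02  ] [0.7903 0.1983 0.045 ]
lens [0.5256 0.3639 0.228 ] [0.5256 0.367  0.2205]
side0 cam [ 0.0334 -0.8712  0.715 ]
table z -0.0009070512974038981 0.9960174560546875
[281. 228.] 1100 ztop 0.0757 rect [654. -80.] [161.  58.] 64.3
[221. 227.] 434 ztop 0.0577 rect [531.  19.] [61. 59.] 88.9
[339. 265.] 125 ztop 0.1257 rect [ 660. -293.] [15.  4.] 55.8
[215. 268.] 708 ztop 0.0507 rect [ 443. -112.] [114.  38.] 58.3
[166. 267.] 114 ztop 0.0181 rect [350. -31.] [97. 17.] 12.1
[271. 306.] 363 ztop 0.0343 rect [ 487. -285.] [50. 47.] 19.8
[200. 313.] 348 ztop 0.0195 rect [ 350. -211.] [60. 58.] 44.3
(210, 205) [109  14 146]
(229, 216) [115  16 210]
(205, 232) [18 79 42]
(256, 250) [ 19 110 170]
(115, 200) [ 20 110  95]
(95, 240) [  0  10 233]
(180, 140) [101  22 130]
(95, 254) [130  43  18]
```

View pics/crop1.png

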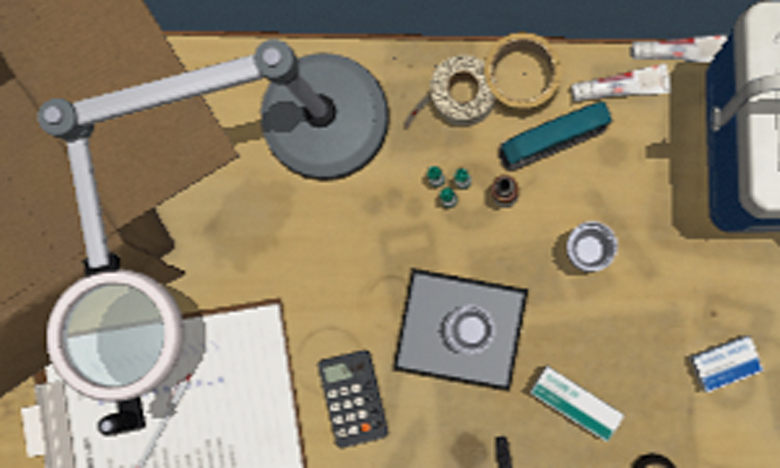

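The crop gives clear outlines of the mat, cup, stack, lens and both cartons. Next I'll refine the poses of the objects I have to handle.

```bash
python3 - <<'E'
from h import *
np.set_printoptions(precision=4,suppress=True)
def rect(p): 
    rr=cv2.minAreaRect((np.asarray(p)[:,:2]*1000).astype(np.float32)); return np.round(rr[0],1),np.round(rr[1],1),round(rr[2],1)
for n in('top0','side0'):
    c=load(n);P=cloud(c);ok=c['depth']>0
    hsv=cv2.cvtColor(c['color'],cv2.COLOR_BGR2HSV)
    near=lambda x,y,r:ok&(np.hypot(P[...,0]-x,P[...,1]-y)<r)
    v,u=np.mgrid[:384,:512]
    print(n)
    for nm,x,y,h in(('cup',.536,.019,.059),('stack',.636,-.125,.076)):
        m=near(x,y,.05)&(P[...,2]>h-.007)
        R=ray(c,u[m],v[m],h); hull=cv2.convexHull((R[:,:2]).astype(np.float32))[:,0]
        print(nm,'cloud',rect(P[m]),'hull circ',circ(hull), 'minencl',cv2.minEnclosingCircle((R[:,:2]*1000).astype(np.float32)))
    m=near(.49,-.29,.08)&(P[...,2]>.022); R=ray(c,u[m],v[m],.033); t=m&(P[...,2]>.028)
    print('carton',rect(R),rect(P[t]))
    g=near(.536,.019,.13)&(P[...,2]<.03)&(hsv[...,1]<50)
    k,l,s,_=cv2.connectedComponentsWithStats(g.astype(np.uint8)); i=1+s[1:,4].argmax(); g=l==i
    print('mat inner',s[i,4],rect(ray(c,u[g],v[g],.003)))
    m=ok&(P[...,2]>.195)&(P[...,2]<.24)&(np.hypot(P[...,0]-.526,P[...,1]-.364)<.085)&(hsv[...,2]>190)&(hsv[...,1]<40)
    R=ray(c,u[m],v[m],.228);print('lens',m.sum(),rect(R),rect(P[m]))
    kb=ok&(P[...,2]>.262)&(np.hypot(P[...,0]-.44,P[...,1]-.343)<.04); print('knob',kb.sum(),P[kb].mean(0) if kb.any() else '')
    for nm,x,y in(('elbow',.737,.414),('cap',.795,.204)):
        m=near(x,y,.03)&(P[...,2]>.24); print(nm,rect(P[m]),P[m][:,2].max())
E
```

```text
top0
cup cloud (array([535.6,  19.1]), array([55.9, 56.2]), 0.7) hull circ (array([0.5347, 0.019 ]), np.float64(0.028808139066980265)) minencl ((534.1897583007812, 19.027942657470703), 29.5416202545166)
stack cloud (array([ 635.9, -125.2]), array([55.9, 56.1]), 0.4) hull circ (array([ 0.6355, -0.1252]), np.float64(0.02869749498780446)) minencl ((634.976806640625, -125.34027862548828), 29.445974349975586)
carton (array([ 495.9, -296.3]), array([47. , 75.8]), 21.9) (array([ 495.6, -297. ]), array([46.6, 75.9]), 21.7)
mat inner 1429 (array([535.6,  31.9]), array([145.7, 126.1]), 80.3)
lens 819 (array([523.1, 370.7]), array([127.1, 129.1]), 58.0) (array([522.8, 371.6]), array([127.5, 129.7]), 57.6)
knob 64 [0.4389 0.3497 0.2738]
elbow (array([741.7, 411.7]), array([36.1, 51. ]), 29.7) 0.27314713235802407
cap (array([800.1, 210.7]), array([44.6, 39.5]), 83.7) 0.27357885773045204
side0
cup cloud (array([531.4,  18.1]), array([61.5, 57.5]), 26.1) hull circ (array([0.5286, 0.0137]), np.float64(0.030808781974690825)) minencl ((527.3466186523438, 14.919462203979492), 33.08787536621094)
stack cloud (array([ 632.2, -126. ]), array([59.2, 57.4]), 43.5) hull circ (array([ 0.6288, -0.1304]), np.float64(0.030363307224018688)) minencl ((629.04931640625, -130.1209716796875), 31.990869522094727)
carton (array([ 488.6, -302.9]), array([55. , 79.2]), 21.2) (array([ 492.5, -298.1]), array([49.8, 76.1]), 21.6)
mat inner 1059 (array([524.8,  12.3]), array([197. , 130.6]), 77.2)
lens 214 (array([515.2, 360. ]), array([126.3, 123.3]), 60.8) (array([520.6, 368.1]), array([123.4, 123.5]), 22.7)
knob 42 [0.4342 0.3474 0.2699]
elbow (array([733.3, 409.9]), array([30. , 52.4]), 32.8) 0.2698672181781157
cap (array([792.5, 207.3]), array([39., 46.]), 53.5) 0.26965415104684776
```

```bash
cat > m.py <<'E'
import numpy as np, json, os
# commanded pose kept in cmd.json: [x,y,z,yaw of tool y axis in deg], tool straight down
def rel(*targets):
    x,y,z,a=json.load(open('cmd.json')); t=np.radians(a)
    Y=np.array([np.cos(t),np.sin(t),0]);Z=np.array([0,0,-1.]);X=np.cross(Y,Z)
    for g in targets:
        d=np.array(g[:3])-[x,y,z]
        print(g,'T',np.round(np.array([X@d,Y@d,Z@d])/.6,4).tolist(),'W',round(-(g[3]-a)/90,4))
def done(tr,w):
    x,y,z,a=json.load(open('cmd.json')); t=np.radians(a)
    Y=np.array([np.cos(t),np.sin(t),0]);Z=np.array([0,0,-1.]);X=np.cross(Y,Z)
    p=np.array([x,y,z])+.6*(tr[0]*X+tr[1]*Y+tr[2]*Z); json.dump([*p,a-90*w],open('cmd.json','w')); return [*p.round(4),a-90*w]
E
echo '[0.159,0.5,0.188,72.364]'>cmd.json
python3 -c "
from m import *
rel((.36,.15,.2,90),(.535,.019,.15,90))"
```

```text
(0.36, 0.15, 0.2, 90) T [-0.496, -0.4544, -0.02] W -0.196
(0.535, 0.019, 0.15, 90) T [-0.8401, -0.5741, 0.0633] W -0.196
```

>>> move_arm([
  {"hand": 1,"translation": [-0.496,-0.454,-0.02],"turn": [0,0,-0.196]},
  {"hand": 1,"translation": [-0.496,-0.454,-0.02],"turn": [0,0,-0.196]},
  {"hand": 1,"translation": [-0.496,-0.454,-0.02],"turn": [0,0,-0.196]},
  {"hand": 1,"translation": [-0.496,-0.454,-0.02],"turn": [0,0,-0.196]},
  {"hand": 1,"translation": [-0.496,-0.454,-0.02],"turn": [0,0,-0.196]},
  {"hand": 1,"translation": [-0.496,-0.454,-0.02],"turn": [0,0,-0.196]},
  {"hand": 1,"translation": [-0.496,-0.454,-0.02],"turn": [0,0,-0.196]},
  {"hand": 1,"translation": [-0.496,-0.454,-0.02],"turn": [0,0,-0.196]},
  {"hand": 1,"translation": [-0.496,-0.454,-0.02],"turn": [0,0,-0.196]},
  {"hand": 1,"translation": [-0.496,-0.454,-0.02],"turn": [0,0,-0.196]},
  {"hand": 1,"translation": [-0.496,-0.454,-0.02],"turn": [0,0,-0.196]},
  {"hand": 1,"translation": [-0.496,-0.454,-0.02],"turn": [0,0,-0.196]},
])

```text
time_s: 1.1
ee_pos: [0.3606, 0.1491, 0.2002]
ee_rot: [[-1.0, 0.005, -0.001], [0.005, 1.0, 0.0], [0.001, 0.0, -1.0]]
contact_force: [-0.6, 0.1, 0.7]
gripper_width: 0.0918
grasp_force: 0.0
```

```bash
python3 -c "
from m import *
print(done([-.496,-.454,-.02],-.196))
rel((.535,.019,.14,90))"
```

```text
[np.float64(0.3601), np.float64(0.1502), np.float64(0.2), 90.004]
(0.535, 0.019, 0.14, 90) T [-0.2915, -0.2188, 0.1] W 0.0
```

>>> move_arm([
  {"hand": 1,"translation": [-0.2915,-0.2188,0.1],"turn": [0,0,0]},
  {"hand": 1,"translation": [-0.2915,-0.2188,0.1],"turn": [0,0,0]},
  {"hand": 1,"translation": [-0.2915,-0.2188,0.1],"turn": [0,0,0]},
  {"hand": 1,"translation": [-0.2915,-0.2188,0.1],"turn": [0,0,0]},
  {"hand": 1,"translation": [-0.2915,-0.2188,0.1],"turn": [0,0,0]},
  {"hand": 1,"translation": [-0.2915,-0.2188,0.1],"turn": [0,0,0]},
  {"hand": 1,"translation": [-0.2915,-0.2188,0.1],"turn": [0,0,0]},
  {"hand": 1,"translation": [-0.2915,-0.2188,0.1],"turn": [0,0,0]},
])

```text
time_s: 1.77
ee_pos: [0.5344, 0.0205, 0.1393]
ee_rot: [[-1.0, -0.0, -0.003], [-0.0, 1.0, 0.001], [0.003, 0.001, -1.0]]
contact_force: [-0.4, 0.0, -0.1]
gripper_width: 0.092
grasp_force: 0.0
```

```bash
python3 - <<'E'
from m import *
print(done([-.2915,-.2188,.1],0))
from station import r,imaging
from h import *
c=imaging.capture('wrist');np.savez('pics/w1.npz',**c);cv2.imwrite('pics/w1.png',c['color'])
P=cloud(c);ok=c['depth']>0;R,t=cam(c);print(-R.T@t,r.get_state()['ee_pos'])
v,u=np.mgrid[:384,:512]
for nm,x,y,h in(('cup',.536,.019,.059),('stack',.636,-.125,.076)):
    m=ok&(np.hypot(P[...,0]-x,P[...,1]-y)<.04)&(abs(P[...,2]-h)<.006)
    if m.sum()<9: print(nm,m.sum());continue
    print(nm,m.sum(),P[m].max(0),P[m].min(0),cv2.minEnclosingCircle((P[m][:,:2]*1000).astype(np.float32)))
E
```

```text
[np.float64(0.535), np.float64(0.019), np.float64(0.14), 90.004]
[0.46691378 0.02087004 0.33622154] [0.53407448 0.02099287 0.13992469]
cup 605 [0.56115645 0.04856562 0.06211437] [ 0.50257231 -0.01011221  0.05304041] ((531.7224731445312, 19.327836990356445), 29.660125732421875)
stack 0
```

View pics/w1.png

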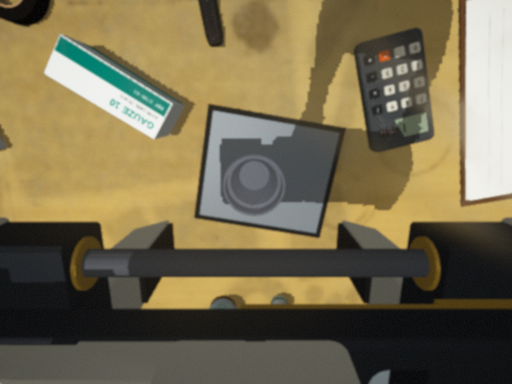

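Wrist view: the cup sits at (253,185) on the mat, between the fingers left and right, with nothing in the way of the descent.

>>> move_arm([
  {"hand": 1,"translation": [0.002,0,0.08],"turn": [0,0,0]},
  {"hand": 1,"translation": [0.002,0,0.13],"turn": [0,0,0]},
  {"hand": 1,"translation": [0.002,0,0.1633],"turn": [0,0,0]},
  {"hand": 1,"translation": [0.002,0,0.1633],"turn": [0,0,0]},
  {"hand": 1,"translation": [0.002,0,0.1633],"turn": [0,0,0]},
  {"hand": 0,"translation": [0.002,0,0.1633],"turn": [0,0,0]},
  {"hand": 0,"translation": [0.002,0,0.1633],"turn": [0,0,0]},
  {"hand": 0,"translation": [0.002,0,0.1633],"turn": [0,0,0]},
  {"hand": 0,"translation": [0.002,0,0.1633],"turn": [0,0,0]},
  {"hand": 0,"translation": [0.002,0,0.1633],"turn": [0,0,0]},
  {"hand": 0,"translation": [0.002,0,0.1633],"turn": [0,0,0]},
  {"hand": 0,"translation": [0.002,0,0.1633],"turn": [0,0,0]},
])

```text
time_s: 2.82
ee_pos: [0.5339, 0.0193, 0.0426]
ee_rot: [[-1.0, 0.0, 0.0], [0.0, 1.0, 0.0], [-0.0, 0.0, -1.0]]
contact_force: [-0.1, 0.6, 0.4]
gripper_width: 0.0495
grasp_force: 0.0
```

```bash
python3 - <<'E'
from m import *
print(done([.002,0,.1633],0))
rel((.534,.019,.14,90),(.636,-.125,.14,90))
E
```

```text
[np.float64(0.5338), np.float64(0.019), np.float64(0.042), 90.004]
(0.534, 0.019, 0.14, 90) T [-0.0003, 0.0, -0.1633] W 0.0
(0.636, -0.125, 0.14, 90) T [-0.1703, -0.24, -0.1633] W 0.0
```

```bash
python3 - <<'E'
from station import r,imaging
from h import *
s=r.get_state();print(s['gripper_width'],s['grasp_force'])
a=[]
for n in('wrist','side'):
    c=imaging.capture(n);np.savez(f'pics/{n}2.npz',**c);a.append(c['color'])
a[1]=cv2.resize(a[1][180:290,140:290],(512,384),interpolation=cv2.INTER_CUBIC)
cv2.imwrite('pics/w2.png',cv2.resize(np.hstack(a),(800,300)))
E
```

```text
0.04950786079150276 0.0
```

View pics/w2.png

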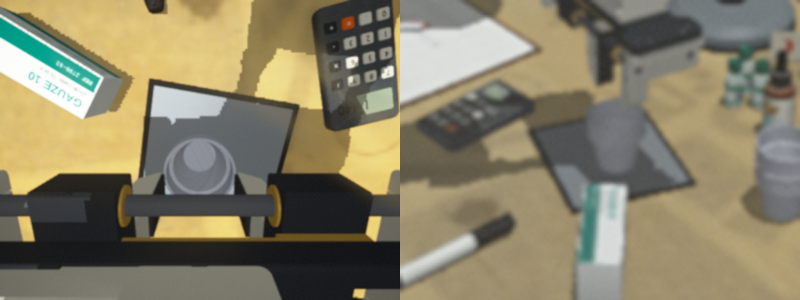

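Left panel: the cup at (200,170) lies just robot-side of the fingers at y≈200. Right panel: the fingers at (635,90) stand beyond the cup at (612,140). I'll measure where the cup is now.

```bash
python3 - <<'E'
from h import *
from station import r
np.set_printoptions(precision=4,suppress=True)
for n in('side0','side2','wrist2','w1'):
    c=load(n);P=cloud(c);ok=c['depth']>0
    m=ok&(np.hypot(P[...,0]-.528,P[...,1]-.019)<.05)&(abs(P[...,2]-.059)<.007)
    f=ok&(np.hypot(P[...,0]-.54,P[...,1]-.019)<.09)&(P[...,2]>.07)&(P[...,2]<.1)
    print(n,m.sum(),P[m].min(0),P[m].max(0),'fingers',f.sum(),P[f].min(0) if f.any() else '',P[f].max(0) if f.any() else '')
    print(np.c_[[P[(ok&(np.hypot(P[...,0]-.528,P[...,1]-.019)<.05)&(abs(P[...,2]-z)<.003))][:,[0,1]].mean(0) for z in(.02,.03,.04,.05,.06)]].tolist())
E
```

```text
side0 106 [ 0.5015 -0.0113  0.0521] [0.5602 0.0496 0.0605] fingers 0  
[[0.5239022925275201, 0.0031900127086200054], [0.5305357090175562, 0.01572513319240562], [0.5339313877527375, 0.02165221083481035], [0.5313193199687891, 0.019497064773965022], [0.5274847918390733, 0.018056659755494735]]
side2 93 [ 0.5009 -0.0115  0.0523] [0.5603 0.0493 0.0601] fingers 103 [ 0.52   -0.0235  0.0775] [0.5438 0.055  0.0999]
[[0.5241601517925278, 0.0039376853773770305], [0.529488168079425, 0.016969218919847828], [0.533662423362565, 0.02223879481744899], [0.5303466675365763, 0.017420834566461138], [0.5227663144386946, 0.016268263960730785]]
wrist2 1000 [ 0.5022 -0.0102  0.052 ] [0.5518 0.049  0.0609] fingers 887 [ 0.5218 -0.0218  0.0802] [0.5378 0.0607 0.1   ]
[[0.5413695703525765, 0.019656952035322906], [0.5422435147197809, 0.01918275520401683], [0.5393772461847477, 0.01946366343001233], [0.5310554406424756, 0.019898981773822155], [0.5215904109742107, 0.0194181068468468]]
w1 630 [ 0.5026 -0.0101  0.052 ] [0.5612 0.0486 0.0621] fingers 0  
[[0.5392527842352778, 0.017943066827568854], [0.5384296838989592, 0.01929196285846868], [0.5366800634916379, 0.019383212454199796], [0.5416724125708311, 0.02000780460423951], [0.531532987792574, 0.01963064558373703]]
```

```bash
python3 - <<'E'
from h import *
from station import r
np.set_printoptions(precision=4,suppress=True)
s=r.get_state();print(s['time_s'],s['gripper_width'],s['grasp_force'],s['contact_force'],s['ee_pos'])
for n in('side2','wrist2'):
    c=load(n);P=cloud(c);ok=c['depth']>0;b=load('side0' if n=='side2' else 'w1')
    for lo in np.arange(.03,.12,.008):
        f=ok&(abs(P[...,0]-.534)<.06)&(abs(P[...,1]-.019)<.09)&(P[...,2]>lo)&(P[...,2]<lo+.008)
        if n=='side2': f&=(abs(c['depth']-b['depth'])>.01)
        else: f&=abs(P[...,1]-.019)>.0245
        if f.any(): print(n,lo.round(3),f.sum(),P[f].min(0)[:2],P[f].max(0)[:2])
E
```

```text
2.9167 0.041846132738990495 0.0 [ 0.7824 -0.0567 -0.0345] [0.5338 0.0193 0.0425]
side2 0.03 1 [0.5552 0.0336] [0.5552 0.0336]
side2 0.038 2 [0.5065 0.0169] [0.5407 0.0516]
side2 0.046 1 [0.5077 0.0353] [0.5077 0.0353]
side2 0.07 1 [ 0.5363 -0.0044] [ 0.5363 -0.0044]
side2 0.078 23 [ 0.5217 -0.0133] [0.5438 0.0511]
side2 0.086 42 [ 0.521  -0.0209] [0.5422 0.055 ]
side2 0.094 47 [ 0.52   -0.0235] [0.543  0.0557]
side2 0.102 46 [ 0.5208 -0.0243] [0.5443 0.0531]
side2 0.11 28 [ 0.5198 -0.0239] [0.5435 0.0545]
side2 0.118 17 [ 0.521  -0.0155] [0.5239 0.0617]
wrist2 0.03 73 [ 0.4741 -0.0708] [ 0.4845 -0.0645]
wrist2 0.038 289 [ 0.4743 -0.071 ] [0.5446 0.0465]
wrist2 0.046 261 [ 0.474 -0.071] [0.5443 0.0466]
wrist2 0.054 382 [ 0.5158 -0.0102] [0.5478 0.049 ]
wrist2 0.078 118 [ 0.5221 -0.0128] [0.5378 0.0526]
wrist2 0.086 344 [ 0.522  -0.0209] [0.536  0.0594]
wrist2 0.094 453 [ 0.5218 -0.0221] [0.5325 0.0612]
wrist2 0.102 507 [ 0.522  -0.0222] [0.5432 0.0611]
wrist2 0.11 403 [ 0.522  -0.0199] [0.5432 0.0587]
wrist2 0.118 90 [ 0.5325 -0.0079] [0.5446 0.0467]
```

```bash
python3 - <<'E'
from h import *
np.set_printoptions(precision=4,suppress=True)
c=load('w1');P=cloud(c);ok=c['depth']>0;d=c['depth']
for lo in np.arange(.1,.26,.01):
    f=ok&(P[...,2]>lo)&(P[...,2]<lo+.01)&(P[...,0]>.46)
    if f.any(): 
        v,u=np.nonzero(f);print(lo.round(3),f.sum(),P[f].min(0)[:2],P[f].max(0)[:2],u.min(),u.max(),v.min(),v.max())
E
```

```text
0.17 82 [ 0.5231 -0.0301] [0.5392 0.072 ] 162 348 220 247
0.18 537 [ 0.5227 -0.0411] [0.538  0.0819] 135 373 221 247
0.19 704 [ 0.5228 -0.0424] [0.5338 0.0836] 126 383 227 247
0.2 806 [ 0.5225 -0.0433] [0.5441 0.0842] 113 394 235 285
0.21 487 [ 0.5226 -0.0431] [0.5443 0.0846] 111 398 243 297
0.22 851 [ 0.5286 -0.0283] [0.5455 0.0696] 131 378 277 307
0.23 724 [ 0.5228 -0.0285] [0.5414 0.0696] 118 390 277 307
0.24 1439 [ 0.4978 -0.0597] [0.5605 0.1022] 0 511 217 383
0.25 7662 [ 0.4976 -0.0555] [0.5582 0.0971] 0 511 222 383
```

The fingers really end about 35 mm above the reported TCP. Both the side camera and the wrist camera show this, and the fingers closed over the rim without touching the cup. I'll correct for it: open, go 35 mm lower, and close again.

>>> move_arm([
  {"hand": 0.9,"translation": [0,0,0],"turn": [0,0,0]},
  {"hand": 0.9,"translation": [0,0,0],"turn": [0,0,0]},
  {"hand": 0.9,"translation": [0,0,0],"turn": [0,0,0]},
  {"hand": 0.9,"translation": [0,0,0],"turn": [0,0,0]},
  {"hand": 0.9,"translation": [0,0,0],"turn": [0,0,0]},
  {"hand": 0.9,"translation": [0,0,0],"turn": [0,0,0]},
  {"hand": 0.9,"translation": [0,0,0],"turn": [0,0,0]},
  {"hand": 0.9,"translation": [0,0,0],"turn": [0,0,0]},
])

```text
time_s: 3.58
ee_pos: [0.5338, 0.0193, 0.0424]
ee_rot: [[-1.0, -0.0, 0.0], [-0.0, 1.0, 0.0], [-0.0, 0.0, -1.0]]
contact_force: [-0.2, -0.2, 0.6]
gripper_width: 0.082
grasp_force: 0.0
```

>>> move_arm([
  {"hand": 0.9,"translation": [0,0,0.03],"turn": [0,0,0]},
  {"hand": 0.9,"translation": [0,0,0.057],"turn": [0,0,0]},
  {"hand": 0.9,"translation": [0,0,0.057],"turn": [0,0,0]},
  {"hand": 0.9,"translation": [0,0,0.057],"turn": [0,0,0]},
  {"hand": 0,"translation": [0,0,0.057],"turn": [0,0,0]},
  {"hand": 0,"translation": [0,0,0.057],"turn": [0,0,0]},
  {"hand": 0,"translation": [0,0,0.057],"turn": [0,0,0]},
  {"hand": 0,"translation": [0,0,0.057],"turn": [0,0,0]},
  {"hand": 0,"translation": [0,0,0.057],"turn": [0,0,0]},
  {"hand": 0,"translation": [0,0,0.057],"turn": [0,0,0]},
  {"hand": 0,"translation": [0,0,0.057],"turn": [0,0,0]},
])

```text
time_s: 4.5
ee_pos: [0.5343, 0.0193, 0.0088]
ee_rot: [[-1.0, -0.0, 0.001], [-0.0, 1.0, -0.0], [-0.001, -0.0, -1.0]]
contact_force: [-0.2, 0.5, 4.8]
gripper_width: 0.0573
grasp_force: 30.0
```

```bash
python3 - <<'E'
from m import *
print(done([0,0,.057],0))
rel((.5338,.019,.11,90),(.6355,-.125,.11,90))
E
```

```text
[np.float64(0.5338), np.float64(0.019), np.float64(0.0078), 90.004]
(0.5338, 0.019, 0.11, 90) T [-0.0, 0.0, -0.1703] W 0.0
(0.6355, -0.125, 0.11, 90) T [-0.1695, -0.24, -0.1703] W 0.0
```

>>> move_arm([
  {"hand": 0,"translation": [0,0,-0.06],"turn": [0,0,0]},
  {"hand": 0,"translation": [0,0,-0.11],"turn": [0,0,0]},
  {"hand": 0,"translation": [0,0,-0.17],"turn": [0,0,0]},
  {"hand": 0,"translation": [-0.04,-0.06,-0.17],"turn": [0,0,0]},
  {"hand": 0,"translation": [-0.08,-0.12,-0.17],"turn": [0,0,0]},
  {"hand": 0,"translation": [-0.12,-0.17,-0.17],"turn": [0,0,0]},
  {"hand": 0,"translation": [-0.15,-0.21,-0.17],"turn": [0,0,0]},
  {"hand": 0,"translation": [-0.1695,-0.24,-0.17],"turn": [0,0,0]},
  {"hand": 0,"translation": [-0.1695,-0.24,-0.17],"turn": [0,0,0]},
  {"hand": 0,"translation": [-0.1695,-0.24,-0.17],"turn": [0,0,0]},
])

```text
time_s: 5.33
ee_pos: [0.6352, -0.1255, 0.1091]
ee_rot: [[-1.0, 0.002, -0.002], [0.002, 1.0, 0.001], [0.002, 0.001, -1.0]]
contact_force: [-1.2, 1.2, -1.2]
gripper_width: 0.0571
grasp_force: 30.0
```

```bash
python3 - <<'E'
from m import *
print(done([-.1695,-.24,-.17],0))
from station import r,imaging
from h import *
np.set_printoptions(precision=4,suppress=True)
for n in('top','side','wrist'):
    c=imaging.capture(n);np.savez(f'pics/{n}3.npz',**c)
    P=cloud(c);ok=c['depth']>0
    for z in(.03,.05,.07,.076,.11,.12,.13,.14,.15,.155,.16,.165):
        m=ok&(np.hypot(P[...,0]-.6355,P[...,1]+.125)<.05)&(abs(P[...,2]-z)<.004)
        if m.sum()>8: print(n,z,m.sum(),P[m].min(0)[:2],P[m].max(0)[:2])
    if n=='side': cv2.imwrite('pics/s3.png',cv2.resize(c['color'][150:300,200:370],(680,600),interpolation=cv2.INTER_CUBIC))
print(r.get_state()['ee_pos'])
E
```

```text
[np.float64(0.6355), np.float64(-0.125), np.float64(0.1098), 90.004]
top 0.076 10 [ 0.6078 -0.1406] [ 0.614  -0.1067]
top 0.14 13 [ 0.6067 -0.1373] [ 0.6386 -0.1022]
top 0.16 12 [ 0.608  -0.1415] [ 0.6114 -0.1099]
side 0.03 28 [ 0.6067 -0.1507] [ 0.6411 -0.1265]
side 0.05 99 [ 0.6025 -0.1548] [ 0.6564 -0.1018]
side 0.07 117 [ 0.6028 -0.1559] [ 0.6611 -0.0973]
side 0.076 62 [ 0.6018 -0.1559] [ 0.6611 -0.0973]
side 0.11 39 [ 0.611 -0.145] [ 0.6404 -0.1181]
side 0.12 37 [ 0.6102 -0.1483] [ 0.6432 -0.1164]
side 0.13 65 [ 0.6084 -0.1499] [ 0.6529 -0.1019]
side 0.14 90 [ 0.602  -0.1556] [ 0.6582 -0.0954]
side 0.15 105 [ 0.6017 -0.1637] [ 0.6586 -0.0856]
side 0.155 126 [ 0.6017 -0.1683] [ 0.6584 -0.0824]
side 0.16 91 [ 0.6027 -0.1731] [ 0.6584 -0.0831]
side 0.165 62 [ 0.6224 -0.1731] [ 0.6443 -0.0808]
wrist 0.03 58 [ 0.6148 -0.1436] [ 0.6322 -0.1074]
wrist 0.05 109 [ 0.6036 -0.1476] [ 0.6304 -0.1034]
wrist 0.07 58 [ 0.6036 -0.1524] [ 0.6307 -0.0987]
wrist 0.076 340 [ 0.6031 -0.1542] [ 0.6316 -0.0964]
wrist 0.11 1954 [ 0.6192 -0.1416] [ 0.6505 -0.1059]
wrist 0.12 621 [ 0.6191 -0.1434] [ 0.6522 -0.104 ]
wrist 0.13 461 [ 0.6168 -0.1454] [ 0.6501 -0.1019]
wrist 0.14 911 [ 0.6037 -0.1508] [ 0.6455 -0.0966]
wrist 0.15 728 [ 0.6033 -0.1627] [ 0.6605 -0.0867]
wrist 0.155 1016 [ 0.6033 -0.1656] [ 0.662 -0.082]
wrist 0.16 1776 [ 0.6031 -0.1685] [ 0.662  -0.0782]
wrist 0.165 571 [ 0.6032 -0.1689] [ 0.6599 -0.0783]
[ 0.6348 -0.1235  0.11  ]
```

View pics/s3.png

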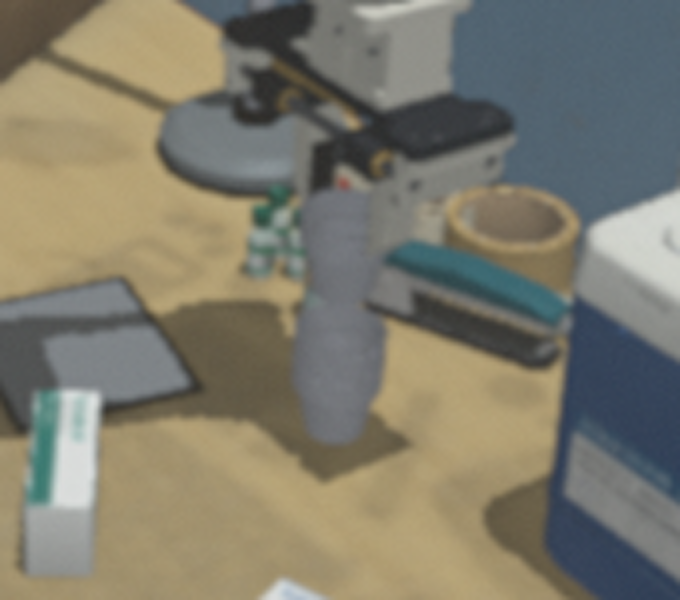

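The side crop shows the held cup at (340,240) upright over the stack at (340,370), and the wrist extents agree to about 1 mm. Lowering now.

>>> move_arm([
  {"hand": 0,"translation": [0,-0.001,0.04],"turn": [0,0,0]},
  {"hand": 0,"translation": [0,-0.001,0.06],"turn": [0,0,0]},
  {"hand": 0,"translation": [0,-0.001,0.075],"turn": [0,0,0]},
  {"hand": 0,"translation": [0,-0.001,0.085],"turn": [0,0,0]},
  {"hand": 0,"translation": [0,-0.001,0.093],"turn": [0,0,0]},
  {"hand": 0,"translation": [0,-0.001,0.099],"turn": [0,0,0]},
  {"hand": 0,"translation": [0,-0.001,0.103],"turn": [0,0,0]},
  {"hand": 0,"translation": [0,-0.001,0.103],"turn": [0,0,0]},
])

```text
time_s: 6.15
ee_pos: [0.6356, -0.1252, 0.0484]
ee_rot: [[-1.0, -0.0, 0.0], [-0.0, 1.0, 0.0], [-0.0, 0.0, -1.0]]
contact_force: [0.1, 0.2, -0.7]
gripper_width: 0.0572
grasp_force: 30.0
```

>>> move_arm([
  {"hand": 0,"translation": [0,0,0.002],"turn": [0,0,0]},
  {"hand": 0,"translation": [0,0,0.004],"turn": [0,0,0]},
  {"hand": 0,"translation": [0,0,0.0055],"turn": [0,0,0]},
  {"hand": 0,"translation": [0,0,0.0055],"turn": [0,0,0]},
  {"hand": 0,"translation": [0,0,0.0055],"turn": [0,0,0]},
])

```text
time_s: 6.57
ee_pos: [0.6359, -0.1254, 0.0458]
ee_rot: [[-1.0, -0.0, 0.001], [-0.0, 1.0, -0.0], [-0.001, -0.0, -1.0]]
contact_force: [-0.6, -0.3, 4.9]
gripper_width: 0.0574
grasp_force: 30.0
```

Contact came with the cup 37 mm above its starting height, which is the fully nested height. I'll press slightly, open and retreat.

>>> move_arm([
  {"hand": 0,"translation": [0,0,0.0015],"turn": [0,0,0]},
  {"hand": 0,"translation": [0,0,0.0015],"turn": [0,0,0]},
  {"hand": 0.9,"translation": [0,0,0],"turn": [0,0,0]},
  {"hand": 0.9,"translation": [0,0,0],"turn": [0,0,0]},
  {"hand": 0.9,"translation": [0,0,0],"turn": [0,0,0]},
  {"hand": 0.9,"translation": [0,0,0],"turn": [0,0,0]},
  {"hand": 0.9,"translation": [0,0,-0.01],"turn": [0,0,0]},
  {"hand": 0.9,"translation": [0,0,-0.04],"turn": [0,0,0]},
  {"hand": 0.9,"translation": [0,0,-0.1],"turn": [0,0,0]},
  {"hand": 0.9,"translation": [0,0,-0.15],"turn": [0,0,0]},
  {"hand": 0.9,"translation": [0,0,-0.15],"turn": [0,0,0]},
])

```text
time_s: 7.48
ee_pos: [0.639, -0.1263, 0.1426]
ee_rot: [[-1.0, -0.0, 0.011], [-0.0, 1.0, -0.004], [-0.011, -0.004, -1.0]]
contact_force: [0.2, -0.3, 1.2]
gripper_width: 0.0827
grasp_force: 0.0
```

```bash
python3 - <<'E'
from m import *
done([0,-.001,.103],0);done([0,0,.0055],0);print(done([0,0,-.15],0))
from station import r,imaging
from h import *
np.set_printoptions(precision=4,suppress=True)
for n in('side','wrist'):
    c=imaging.capture(n);np.savez(f'pics/{n}4.npz',**c)
    P=cloud(c);ok=c['depth']>0
    for z in(.05,.06,.07,.08,.09,.096,.104):
        m=ok&(np.hypot(P[...,0]-.6355,P[...,1]+.125)<.05)&(abs(P[...,2]-z)<.004)
        if m.sum()>5: print(n,z,m.sum(),P[m].min(0),P[m].max(0))
# carton: 46mm edge direction 21.7deg -> tool y there
rel((.4955,-.297,.14,21.7),(.4955,-.297,.14,180+21.7),(.4955,-.297,.05,21.7))
E
```

```text
[np.float64(0.6355), np.float64(-0.1256), np.float64(0.1347), 90.004]
side 0.05 64 [ 0.6021 -0.1557  0.0462] [ 0.6511 -0.1103  0.054 ]
side 0.06 64 [ 0.6015 -0.1556  0.0561] [ 0.653  -0.1106  0.064 ]
side 0.07 95 [ 0.602  -0.1569  0.0662] [ 0.6561 -0.0989  0.0739]
side 0.08 136 [ 0.6039 -0.1567  0.0762] [ 0.6621 -0.0968  0.084 ]
side 0.09 129 [ 0.6039 -0.1561  0.0862] [ 0.6623 -0.0965  0.094 ]
side 0.096 66 [ 0.6049 -0.1556  0.092 ] [ 0.6623 -0.0965  0.0965]
wrist 0.05 275 [ 0.6035 -0.144   0.046 ] [ 0.6519 -0.1073  0.054 ]
wrist 0.06 374 [ 0.6035 -0.151   0.056 ] [ 0.6544 -0.1014  0.064 ]
wrist 0.07 384 [ 0.6036 -0.148   0.066 ] [ 0.6561 -0.1031  0.074 ]
wrist 0.08 951 [ 0.6035 -0.1524  0.076 ] [ 0.6606 -0.0984  0.084 ]
wrist 0.09 304 [ 0.6044 -0.1526  0.086 ] [ 0.6609 -0.0981  0.094 ]
wrist 0.096 735 [ 0.604  -0.1547  0.0921] [ 0.6626 -0.0959  0.0981]
(0.4955, -0.297, 0.14, 21.7) T [0.2334, -0.2856, -0.0088] W 0.7589
(0.4955, -0.297, 0.14, 201.7) T [0.2334, -0.2856, -0.0088] W -1.2411
(0.4955, -0.297, 0.05, 21.7) T [0.2334, -0.2856, 0.1412] W 0.7589
```

The cups are nested: the rim is at 96 mm and centred. Next the small carton, after checking clearance to the cooler box.

```bash
python3 - <<'E'
from h import *
for n in('top0','side0'):
    c=load(n);P=cloud(c);m=(c['depth']>0)&(P[...,2]>.06)&(P[...,1]<-.17)&(P[...,0]>.3)&(P[...,0]<.9)&(P[...,2]<.5)
    q=P[m]
    for y in(-.2,-.24,-.28,-.32):
        k=q[abs(q[:,1]-y)<.02]; print(n,y,k[:,0].min() if len(k) else None, len(k))
    t=(c['depth']>0)&(np.hypot(P[...,0]-.4955,P[...,1]+.297)<.06)&(P[...,2]>.028)
    print(cv2.minAreaRect((P[t][:,:2]*1000).astype(np.float32)))
E
```

```text
top0 -0.2 None 0
top0 -0.24 0.7585896598225399 99
top0 -0.28 0.6573919870592072 1673
top0 -0.32 0.6575766305191564 1520
((495.62713623046875, -297.0087890625), (46.574039459228516, 75.85657501220703), 21.692428588867188)
side0 -0.2 None 0
side0 -0.24 0.7610206812071164 17
side0 -0.28 0.6534291502469645 919
side0 -0.32 0.6524336581467478 2226
((492.4837341308594, -298.0677795410156), (49.814205169677734, 76.11056518554688), 21.556676864624023)
```

>>> move_arm([
  {"hand": 0.9,"translation": [0.2334,-0.2856,-0.0088],"turn": [0,0,0.759]},
  {"hand": 0.9,"translation": [0.2334,-0.2856,-0.0088],"turn": [0,0,0.759]},
  {"hand": 0.9,"translation": [0.2334,-0.2856,-0.0088],"turn": [0,0,0.759]},
  {"hand": 0.9,"translation": [0.2334,-0.2856,-0.0088],"turn": [0,0,0.759]},
  {"hand": 0.9,"translation": [0.2334,-0.2856,-0.0088],"turn": [0,0,0.759]},
  {"hand": 0.9,"translation": [0.2334,-0.2856,-0.0088],"turn": [0,0,0.759]},
  {"hand": 0.9,"translation": [0.2334,-0.2856,-0.0088],"turn": [0,0,0.759]},
  {"hand": 0.9,"translation": [0.2334,-0.2856,-0.0088],"turn": [0,0,0.759]},
  {"hand": 0.9,"translation": [0.2334,-0.2856,-0.0088],"turn": [0,0,0.759]},
  {"hand": 0.9,"translation": [0.2334,-0.2856,-0.0088],"turn": [0,0,0.759]},
  {"hand": 0.9,"translation": [0.2334,-0.2856,-0.0088],"turn": [0,0,0.759]},
  {"hand": 0.9,"translation": [0.2334,-0.2856,-0.0088],"turn": [0,0,0.759]},
])

```text
time_s: 8.58
ee_pos: [0.4949, -0.2962, 0.1393]
ee_rot: [[-0.372, 0.928, -0.002], [0.928, 0.372, 0.001], [0.002, -0.001, -1.0]]
contact_force: [-0.6, -0.5, 0.3]
gripper_width: 0.0826
grasp_force: 0.0
```

```bash
python3 - <<'E'
from m import *
print(done([.2334,-.2856,-.0088],.759))
from station import r,imaging
from h import *
np.set_printoptions(precision=4,suppress=True)
c=imaging.capture('wrist');np.savez('pics/w5.npz',**c)
P=cloud(c);ok=c['depth']>0
t=ok&(np.hypot(P[...,0]-.4955,P[...,1]+.297)<.06)&(abs(P[...,2]-.033)<.005)
print(t.sum(),cv2.minAreaRect((P[t][:,:2]*1000).astype(np.float32)),P[t][:,2].mean())
f=ok&(P[...,2]>.15)&(P[...,2]<.21)&(abs(P[...,0]-.4955)<.08)
print('finger lowest',np.sort(P[f][:,2])[:5] if f.any() else '')
c=imaging.capture('side');P=cloud(c);f=(c['depth']>0)&(P[...,2]>.1)&(np.hypot(P[...,0]-.4955,P[...,1]+.297)<.08)
print('side finger lowest',np.sort(P[f][:,2])[:8],r.get_state()['ee_pos'],r.get_state()['qpos'])
E
```

```text
[np.float64(0.4955), np.float64(-0.297), np.float64(0.14), 21.694000000000003]
3197 ((492.4753112792969, -296.416748046875), (46.506187438964844, 74.70001220703125), 21.342397689819336) 0.03363461440310118
finger lowest [0.1768 0.1769 0.1771 0.1772 0.1775]
side finger lowest [0.1762 0.1765 0.1765 0.1772 0.1773 0.1774 0.1777 0.178 ] [ 0.4953 -0.2963  0.1397] [-38.5048  27.415   83.0254   0.0051  69.6349 -60.3258]
```

>>> move_arm([
  {"hand": 0.9,"translation": [0,-0.002,0.06],"turn": [0,0,0]},
  {"hand": 0.9,"translation": [0,-0.002,0.12],"turn": [0,0,0]},
  {"hand": 0.9,"translation": [0,-0.002,0.18],"turn": [0,0,0]},
  {"hand": 0.9,"translation": [0,-0.002,0.22],"turn": [0,0,0]},
  {"hand": 0.9,"translation": [0,-0.002,0.25],"turn": [0,0,0]},
  {"hand": 0.9,"translation": [0,-0.002,0.265],"turn": [0,0,0]},
  {"hand": 0.9,"translation": [0,-0.002,0.275],"turn": [0,0,0]},
  {"hand": 0.9,"translation": [0,-0.002,0.275],"turn": [0,0,0]},
])

```text
time_s: 9.35
ee_pos: [0.4942, -0.2968, -0.0253]
ee_rot: [[-0.37, 0.929, -0.001], [0.929, 0.37, 0.001], [0.001, -0.001, -1.0]]
contact_force: [-1.1, -0.5, -0.5]
gripper_width: 0.0826
grasp_force: 0.0
```

>>> move_arm([
  {"hand": 0,"translation": [0,0,0],"turn": [0,0,0]},
  {"hand": 0,"translation": [0,0,0],"turn": [0,0,0]},
  {"hand": 0,"translation": [0,0,0],"turn": [0,0,0]},
  {"hand": 0,"translation": [0,0,0],"turn": [0,0,0]},
  {"hand": 0,"translation": [0,0,0],"turn": [0,0,0]},
  {"hand": 0,"translation": [0,0,0],"turn": [0,0,0]},
  {"hand": 0,"translation": [0,0,0],"turn": [0,0,0]},
  {"hand": 0,"translation": [0,0,0],"turn": [0,0,0]},
  {"hand": 0,"translation": [0,0,0],"turn": [0,0,0]},
])

```text
time_s: 10.1
ee_pos: [0.4946, -0.2972, -0.0242]
ee_rot: [[-0.37, 0.929, 0.0], [0.929, 0.37, -0.0], [-0.0, 0.0, -1.0]]
contact_force: [-0.2, 0.1, 4.2]
gripper_width: 0.0456
grasp_force: 30.0
```

```bash
python3 - <<'E'
from m import *
print(done([0,-.002,.275],0))
rel((.494,-.2974,.1,21.7),(.5356,.032,.1,-9.7),(.5356,.032,-.02,-9.7))
E
```

```text
[np.float64(0.4944), np.float64(-0.2974), np.float64(-0.025), 21.694000000000003]
(0.494, -0.2974, 0.1, 21.7) T [0.0003, -0.0005, -0.2083] W -0.0001
(0.5356, 0.032, 0.1, -9.7) T [0.4848, 0.2668, -0.2083] W 0.3488
(0.5356, 0.032, -0.02, -9.7) T [0.4848, 0.2668, -0.0083] W 0.3488
```

>>> move_arm([
  {"hand": 0,"translation": [0,0,-0.06],"turn": [0,0,0]},
  {"hand": 0,"translation": [0,0,-0.12],"turn": [0,0,0]},
  {"hand": 0,"translation": [0,0,-0.17],"turn": [0,0,0]},
  {"hand": 0,"translation": [0.04,0.022,-0.208],"turn": [0,0,0.03]},
  {"hand": 0,"translation": [0.09,0.05,-0.208],"turn": [0,0,0.07]},
  {"hand": 0,"translation": [0.15,0.083,-0.208],"turn": [0,0,0.12]},
  {"hand": 0,"translation": [0.21,0.116,-0.208],"turn": [0,0,0.17]},
  {"hand": 0,"translation": [0.27,0.149,-0.208],"turn": [0,0,0.22]},
  {"hand": 0,"translation": [0.33,0.182,-0.208],"turn": [0,0,0.27]},
  {"hand": 0,"translation": [0.39,0.215,-0.208],"turn": [0,0,0.31]},
  {"hand": 0,"translation": [0.44,0.242,-0.208],"turn": [0,0,0.34]},
  {"hand": 0,"translation": [0.485,0.267,-0.208],"turn": [0,0,0.349]},
])

```text
time_s: 11.1
ee_pos: [0.5353, 0.035, 0.1]
ee_rot: [[0.17, 0.985, -0.0], [0.985, -0.17, 0.0], [0.0, -0.001, -1.0]]
contact_force: [0.2, 0.3, -0.8]
gripper_width: 0.0456
grasp_force: 30.0
```

```bash
python3 - <<'E'
from m import *
print(done([.485,.267,-.208],.349))
from station import r,imaging
from h import *
np.set_printoptions(precision=4,suppress=True)
c=imaging.capture('wrist');np.savez('pics/w6.npz',**c);cv2.imwrite('pics/w6.png',c['color'])
c2=imaging.capture('top');np.savez('pics/t6.npz',**c2)
print(r.get_state()['ee_pos'],r.get_state()['gripper_width'])
P=cloud(c);ok=c['depth']>0
h=ok&(abs(P[...,2]-.158)<.012)&(np.hypot(P[...,0]-.535,P[...,1]-.032)<.06); print(h.sum(),cv2.minAreaRect((P[h][:,:2]*1000).astype(np.float32)),P[h].min(0),P[h].max(0))
b=ok&(P[...,2]<.1)
for y0 in (0,):
    hsv=cv2.cvtColor(c['color'],cv2.COLOR_BGR2HSV)
    g=ok&(hsv[...,1]<60)&(P[...,2]<.012)&(np.hypot(P[...,0]-.5356,P[...,1]-.032)<.11)
    k,l,s,_=cv2.connectedComponentsWithStats(g.astype(np.uint8)); i=1+s[1:,4].argmax(); q=P[l==i]; print('mat',s[i,4],cv2.minAreaRect((q[:,:2]*1000).astype(np.float32)),q.min(0),q.max(0))
E
```

```text
[np.float64(0.5356), np.float64(0.0322), np.float64(0.0998), -9.715999999999994]
[0.5355 0.0368 0.0999] 0.04566607661590328
10436 ((535.843017578125, 40.23802947998047), (68.65279388427734, 78.70157623291016), 82.16966247558594) [0.4979 0.0034 0.146 ] [0.5755 0.077  0.17  ]
mat 8764 ((534.4966430664062, 50.45927429199219), (113.6952133178711, 126.19232177734375), 80.27315521240234) [ 0.4633 -0.0144  0.0008] [0.6017 0.1167 0.0067]
```

View pics/w6.png

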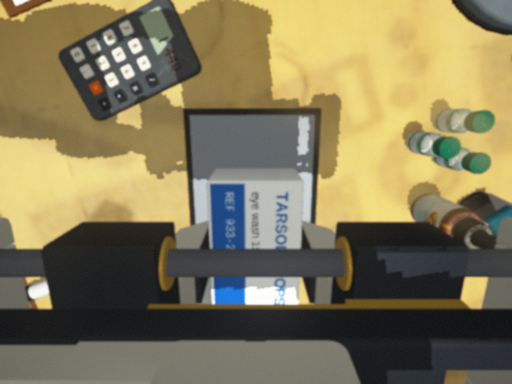

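The wrist view shows the carton held square to the mat, at (255,235) within the mat outline x 187–320. Lowering it onto the mat.

>>> move_arm([
  {"hand": 0,"translation": [0,0,0.01],"turn": [0,0,0]},
  {"hand": 0,"translation": [0,0,0.05],"turn": [0,0,0]},
  {"hand": 0,"translation": [0,0,0.1],"turn": [0,0,0]},
  {"hand": 0,"translation": [0,0,0.14],"turn": [0,0,0]},
  {"hand": 0,"translation": [0,0,0.17],"turn": [0,0,0]},
  {"hand": 0,"translation": [0,0,0.185],"turn": [0,0,0]},
  {"hand": 0,"translation": [0,0,0.193],"turn": [0,0,0]},
  {"hand": 0,"translation": [0,0,0.198],"turn": [0,0,0]},
  {"hand": 0,"translation": [0,0,0.2],"turn": [0,0,0]},
  {"hand": 0,"translation": [0,0,0.202],"turn": [0,0,0]},
  {"hand": 0,"translation": [0,0,0.202],"turn": [0,0,0]},
  {"hand": 0,"translation": [0,0,0.202],"turn": [0,0,0]},
])

```text
time_s: 12.2
ee_pos: [0.5362, 0.0325, -0.0203]
ee_rot: [[0.169, 0.986, 0.001], [0.986, -0.169, -0.0], [0.0, 0.001, -1.0]]
contact_force: [-0.7, 0.9, -0.5]
gripper_width: 0.0459
grasp_force: 30.0
```

>>> move_arm([
  {"hand": 0,"translation": [0,0,0.001],"turn": [0,0,0]},
  {"hand": 0,"translation": [0,0,0.002],"turn": [0,0,0]},
  {"hand": 0,"translation": [0,0,0.002],"turn": [0,0,0]},
  {"hand": 0,"translation": [0,0,0.002],"turn": [0,0,0]},
])

```text
time_s: 12.53
ee_pos: [0.5362, 0.0326, -0.0212]
ee_rot: [[0.169, 0.986, 0.001], [0.986, -0.169, -0.0], [0.0, 0.001, -1.0]]
contact_force: [-0.7, -0.8, 5.5]
gripper_width: 0.0458
grasp_force: 30.0
```

>>> move_arm([
  {"hand": 0.8,"translation": [0,0,0],"turn": [0,0,0]},
  {"hand": 0.8,"translation": [0,0,0],"turn": [0,0,0]},
  {"hand": 0.8,"translation": [0,0,0],"turn": [0,0,0]},
  {"hand": 0.8,"translation": [0,0,0],"turn": [0,0,0]},
  {"hand": 0.8,"translation": [0,0,0],"turn": [0,0,0]},
  {"hand": 0.8,"translation": [0,0,-0.02],"turn": [0,0,0]},
  {"hand": 0.8,"translation": [0,0,-0.06],"turn": [0,0,0]},
  {"hand": 0.8,"translation": [0,0,-0.12],"turn": [0,0,0]},
  {"hand": 0.8,"translation": [0,0,-0.18],"turn": [0,0,0]},
  {"hand": 0.8,"translation": [0,0,-0.25],"turn": [0,0,0]},
  {"hand": 0.8,"translation": [0,0,-0.32],"turn": [0,0,0]},
  {"hand": 0.8,"translation": [0,0,-0.36],"turn": [0,0,0]},
])

```text
time_s: 13.53
ee_pos: [0.537, 0.0325, 0.1985]
ee_rot: [[0.169, 0.986, 0.006], [0.986, -0.169, -0.0], [0.001, 0.006, -1.0]]
contact_force: [0.9, -0.2, -0.5]
gripper_width: 0.0735
grasp_force: 0.0
```

```bash
python3 - <<'E'
from m import *
done([0,0,.202],0);done([0,0,.002],0);print(done([0,0,-.36],0))
from station import r,imaging
from h import *
np.set_printoptions(precision=4,suppress=True)
c=imaging.capture('wrist');np.savez('pics/w7.npz',**c);cv2.imwrite('pics/w7.png',c['color'])
P=cloud(c);ok=c['depth']>0
t=ok&(np.hypot(P[...,0]-.5355,P[...,1]-.032)<.06)&(abs(P[...,2]-.036)<.005)
print(t.sum(),cv2.minAreaRect((P[t][:,:2]*1000).astype(np.float32)),P[t][:,2].mean())
hsv=cv2.cvtColor(c['color'],cv2.COLOR_BGR2HSV)
g=ok&(hsv[...,1]<60)&(P[...,2]<.012)&(np.hypot(P[...,0]-.5356,P[...,1]-.032)<.11)
k,l,s,_=cv2.connectedComponentsWithStats(g.astype(np.uint8)); i=1+s[1:,4].argmax(); q=P[l==i]; print('mat',s[i,4],cv2.minAreaRect((q[:,:2]*1000).astype(np.float32)))
E
```

```text
[np.float64(0.5356), np.float64(0.0322), np.float64(0.1934), -9.715999999999994]
2324 ((534.9616088867188, 34.49266052246094), (73.88946533203125, 46.326446533203125), 79.92858123779297) 0.036711465226883205
mat 7923 ((531.5526733398438, 34.34511947631836), (146.20716857910156, 125.71016693115234), 80.2204818725586)
```

View pics/w7.png

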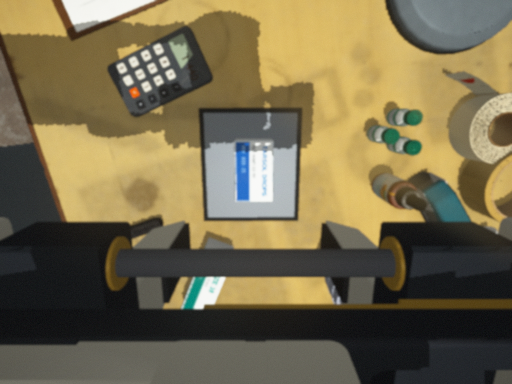

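The carton lies flat and square on the mat, at image (254,170) against the mat centre (250,164), about 3 mm off at most. Next is the magnifier knob.

```bash
python3 - <<'E'
from m import *
rel((.5356,.0322,.27,-9.7),(.438,.35,.27,-78))
from station import r;print(r.get_state()['qpos'])
E
```

```text
(0.5356, 0.0322, 0.27, -9.7) T [0.0, -0.0001, -0.1277] W -0.0002
(0.438, 0.35, 0.27, -78) T [0.4947, -0.2498, -0.1277] W 0.7587
[-4.70340658e+00  2.01128302e+01  8.43218259e+01  7.30889833e-03
  7.48487535e+01  5.00175212e+00]
```

>>> move_arm([
  {"hand": 0.6,"translation": [0,0,-0.06],"turn": [0,0,0]},
  {"hand": 0.6,"translation": [0,0,-0.128],"turn": [0,0,0]},
  {"hand": 0.6,"translation": [0.495,-0.25,-0.128],"turn": [0,0,0.759]},
  {"hand": 0.6,"translation": [0.495,-0.25,-0.128],"turn": [0,0,0.759]},
  {"hand": 0.6,"translation": [0.495,-0.25,-0.128],"turn": [0,0,0.759]},
  {"hand": 0.6,"translation": [0.495,-0.25,-0.128],"turn": [0,0,0.759]},
  {"hand": 0.6,"translation": [0.495,-0.25,-0.128],"turn": [0,0,0.759]},
  {"hand": 0.6,"translation": [0.495,-0.25,-0.128],"turn": [0,0,0.759]},
  {"hand": 0.6,"translation": [0.495,-0.25,-0.128],"turn": [0,0,0.759]},
  {"hand": 0.6,"translation": [0.495,-0.25,-0.128],"turn": [0,0,0.759]},
  {"hand": 0.6,"translation": [0.495,-0.25,-0.128],"turn": [0,0,0.759]},
  {"hand": 0.6,"translation": [0.495,-0.25,-0.128],"turn": [0,0,0.759]},
])

```text
time_s: 14.58
ee_pos: [0.4354, 0.3555, 0.2697]
ee_rot: [[0.969, 0.246, -0.002], [0.246, -0.969, 0.002], [-0.001, -0.002, -1.0]]
contact_force: [0.7, -1.4, -0.4]
gripper_width: 0.0552
grasp_force: 0.0
```

>>> move_arm([
  {"hand": 0.6,"translation": [0.0,0.0,0.0],"turn": [0,0,0]},
  {"hand": 0.6,"translation": [0.0,0.0,0.0],"turn": [0,0,0]},
])

```text
time_s: 14.75
ee_pos: [0.4378, 0.3505, 0.2701]
ee_rot: [[0.968, 0.251, -0.001], [0.251, -0.968, -0.001], [-0.001, 0.001, -1.0]]
contact_force: [-0.6, -0.5, -0.1]
gripper_width: 0.0552
grasp_force: 0.0
```

```bash
python3 - <<'E'
from m import *
print(done([.495,-.25,-.128],.759))
from station import r,imaging
from h import *
np.set_printoptions(precision=4,suppress=True)
s=r.get_state();print(s['ee_pos'],s['qpos'],s['gripper_width'])
c=imaging.capture('wrist');np.savez('pics/w8.npz',**c);cv2.imwrite('pics/w8.png',c['color'])
R,t=cam(c);print('cam',-R.T@t)
P=cloud(c);ok=c['depth']>0
k=ok&(P[...,2]>.262)&(P[...,2]<.285)&(np.hypot(P[...,0]-.438,P[...,1]-.35)<.04)
print('knob',k.sum(),P[k].mean(0) if k.any() else '',cv2.minEnclosingCircle((P[k][:,:2]*1000).astype(np.float32)) if k.any() else '')
# carton & mat & lens in top view
c=imaging.capture('top');np.savez('pics/t8.npz',**c);P=cloud(c);ok=c['depth']>0
t=ok&(np.hypot(P[...,0]-.5355,P[...,1]-.032)<.06)&(abs(P[...,2]-.036)<.008)
print('carton top',cv2.minAreaRect((P[t][:,:2]*1000).astype(np.float32)))
E
```

```text
[np.float64(0.4379), np.float64(0.3502), np.float64(0.2702), -78.026]
[0.4378 0.3505 0.2701] [ 30.8635  20.8105  72.6962  -0.0182  86.5451 106.3521] 0.05523429510659419
cam [0.5042 0.3683 0.4667]
knob 785 [0.4388 0.3543 0.2746] ((436.7575378417969, 353.9986572265625), 10.482535362243652)
carton top ((537.9442749023438, 32.652320861816406), (74.83143615722656, 46.09584426879883), 79.63054656982422)
```

View pics/w8.png

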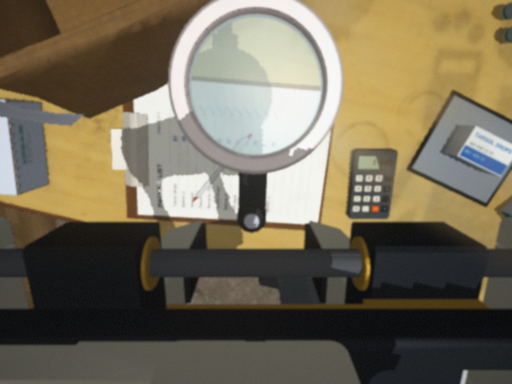

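The knob is at (252,220), midway between the fingers, with the lens at (255,85) and the carton at the right. I'll shift 3 mm, go down and grip.

>>> move_arm([
  {"hand": 0.6,"translation": [0.002,-0.0045,0.02],"turn": [0,0,0]},
  {"hand": 0.6,"translation": [0.002,-0.0045,0.06],"turn": [0,0,0]},
  {"hand": 0.6,"translation": [0.002,-0.0045,0.095],"turn": [0,0,0]},
  {"hand": 0.6,"translation": [0.002,-0.0045,0.1185],"turn": [0,0,0]},
  {"hand": 0.6,"translation": [0.002,-0.0045,0.1185],"turn": [0,0,0]},
  {"hand": 0,"translation": [0.002,-0.0045,0.1185],"turn": [0,0,0]},
  {"hand": 0,"translation": [0.002,-0.0045,0.1185],"turn": [0,0,0]},
  {"hand": 0,"translation": [0.002,-0.0045,0.1185],"turn": [0,0,0]},
  {"hand": 0,"translation": [0.002,-0.0045,0.1185],"turn": [0,0,0]},
  {"hand": 0,"translation": [0.002,-0.0045,0.1185],"turn": [0,0,0]},
  {"hand": 0,"translation": [0.002,-0.0045,0.1185],"turn": [0,0,0]},
  {"hand": 0,"translation": [0.002,-0.0045,0.1185],"turn": [0,0,0]},
])

```text
time_s: 15.85
ee_pos: [0.4387, 0.3536, 0.2]
ee_rot: [[0.969, 0.246, 0.001], [0.246, -0.969, 0.0], [0.001, -0.0, -1.0]]
contact_force: [0.1, -0.6, 0.9]
gripper_width: 0.0191
grasp_force: 30.0
```

```bash
python3 - <<'E'
from m import *
print(done([.002,-.0045,.1185],0))
from station import r
s=r.get_state();print(s['ee_pos'],s['gripper_width'],s['grasp_force'],s['contact_force'])
from h import circ
K0=s['ee_pos'][:2]
from scipy.optimize import fsolve
post=np.array([.7954,.2045]);
def el(K):  # elbow from knob position, left branch
    d=K-post;L=np.hypot(*d);a=np.arctan2(d[1],d[0])-np.arccos((.22**2+L*L-.308**2)/(2*.22*L)); return post+.22*np.array([np.cos(a),np.sin(a)])
def lens(K): e=el(K);return e+(K-e)*.22/.308
print('elbow',el(K0),'lens',lens(K0))
C=np.array([.537,.0325])
K1=fsolve(lambda K:lens(K)-C,[.52,-.06]);print('K1',K1,'elbow',el(K1),'dir',np.degrees(np.arctan2(*(K1-el(K1))[::-1])))
# arc path about the post, blending radius
d0,d1=K0-post,K1-post;a0,a1=[np.arctan2(d[1],d[0])%(2*np.pi) for d in(d0,d1)];r0,r1=np.hypot(*d0),np.hypot(*d1);print(np.degrees([a0,a1]),r0,r1)
y=json.load(open('cmd.json'))
off=np.array(y[:2])-K0
f=np.linspace(0,1,25)[1:]
rel(*[(*(np.round(post+(r0+(r1-r0)*k)*np.array([np.cos(a0+(a1-a0)*k),np.sin(a0+(a1-a0)*k)]),4).tolist()),y[2],-78+ (68)*k) for k in f])
E
```

```text
[np.float64(0.4385), np.float64(0.3531), np.float64(0.1991), -78.026]
[0.43865811 0.35356276 0.20004212] 0.01913497873614334 30.00035673379898 [ 0.08447213 -0.60630052  0.9161678 ]
elbow [0.7399694  0.41740244] lens [0.52474705 0.37180267]
K1 [ 0.51987866 -0.05381836] elbow [0.57980334 0.24829591] dir -101.21905916719196
[157.32264066 223.15428332] 0.38663223248506856 0.3776776191407483
(0.4323, 0.3362, 0.1991, np.float64(-75.16666666666667)) T [-0.016, 0.0254, 0.0] W -0.0318
(0.4268, 0.3186, 0.1991, np.float64(-72.33333333333333)) T [-0.0311, 0.0522, 0.0] W -0.0633
(0.4221, 0.3007, 0.1991, np.float64(-69.5)) T [-0.0449, 0.0798, 0.0] W -0.0947
(0.4183, 0.2826, 0.1991, np.float64(-66.66666666666667)) T [-0.0574, 0.108, 0.0] W -0.1262
(0.4153, 0.2644, 0.1991, np.float64(-63.833333333333336)) T [-0.0686, 0.1366, 0.0] W -0.1577
(0.4133, 0.2461, 0.1991, np.float64(-61.0)) T [-0.0781, 0.1658, 0.0] W -0.1892
(0.4121, 0.2278, 0.1991, np.float64(-58.16666666666667)) T [-0.0864, 0.1952, 0.0] W -0.2207
(0.4118, 0.2094, 0.1991, np.float64(-55.333333333333336)) T [-0.0933, 0.2251, 0.0] W -0.2521

[... 694 characters left out ...]

(0.4479, 0.0501, 0.1991, np.float64(-29.833333333333336)) T [-0.0895, 0.4973, 0.0] W -0.5355
(0.456, 0.0338, 0.1991, np.float64(-27.0)) T [-0.0819, 0.5267, 0.0] W -0.567
(0.4649, 0.018, 0.1991, np.float64(-24.16666666666667)) T [-0.0729, 0.5555, 0.0] W -0.5984
(0.4745, 0.0025, 0.1991, np.float64(-21.333333333333336)) T [-0.0626, 0.5841, 0.0] W -0.6299
(0.4848, -0.0124, 0.1991, np.float64(-18.5)) T [-0.051, 0.6119, 0.0] W -0.6614
(0.4959, -0.0268, 0.1991, np.float64(-15.666666666666671)) T [-0.0378, 0.6393, 0.0] W -0.6929
(0.5075, -0.0406, 0.1991, np.float64(-12.833333333333343)) T [-0.0237, 0.6658, 0.0] W -0.7244
(0.5199, -0.0538, 0.1991, np.float64(-10.0)) T [-0.008, 0.6916, 0.0] W -0.7558
```

>>> move_arm([
  {"hand": 0,"translation": [-0.005,0.008,0],"turn": [0,0,-0.01]},
  {"hand": 0,"translation": [-0.016,0.0254,0],"turn": [0,0,-0.032]},
  {"hand": 0,"translation": [-0.024,0.039,0],"turn": [0,0,-0.048]},
  {"hand": 0,"translation": [-0.0311,0.0522,0],"turn": [0,0,-0.063]},
  {"hand": 0,"translation": [-0.038,0.066,0],"turn": [0,0,-0.079]},
  {"hand": 0,"translation": [-0.0449,0.0798,0],"turn": [0,0,-0.095]},
])

```text
time_s: 16.35
ee_pos: [0.4242, 0.3003, 0.2]
ee_rot: [[0.921, 0.39, 0.001], [0.39, -0.921, 0.001], [0.002, -0.001, -1.0]]
contact_force: [0.6, 0.7, 2.6]
gripper_width: 0.0194
grasp_force: 30.0
```

```bash
cat > arc.py <<'E'
from m import *
post=np.array([.7954,.2045]);K0=np.array([.43866,.35356]);K1=np.array([.51988,-.05382])
d0,d1=K0-post,K1-post;a0,a1=[np.arctan2(d[1],d[0])%(2*np.pi) for d in(d0,d1)];r0,r1=np.hypot(*d0),np.hypot(*d1)
def arc(f):
    rel(*[(*(np.round(post+(r0+(r1-r0)*k)*np.array([np.cos(a0+(a1-a0)*k),np.sin(a0+(a1-a0)*k)]),4).tolist()),.1991,round(-78+68*k,2)) for k in f])
E
python3 -c "
from arc import *
print(done([-.0449,.0798,0],-.095)); arc(np.arange(4,16)/24)"
```

```text
[np.float64(0.4221), np.float64(0.3007), np.float64(0.1991), -69.476]
(0.4183, 0.2826, 0.1991, np.float64(-66.67)) T [-0.0165, 0.026, 0.0] W -0.0312
(0.4153, 0.2644, 0.1991, np.float64(-63.83)) T [-0.0318, 0.0527, 0.0] W -0.0627
(0.4133, 0.2461, 0.1991, np.float64(-61.0)) T [-0.0457, 0.0801, 0.0] W -0.0942
(0.4121, 0.2278, 0.1991, np.float64(-58.17)) T [-0.0582, 0.1079, 0.0] W -0.1256
(0.4118, 0.2094, 0.1991, np.float64(-55.33)) T [-0.0694, 0.1365, 0.0] W -0.1572
(0.4124, 0.1911, 0.1991, np.float64(-52.5)) T [-0.0792, 0.1654, 0.0] W -0.1886
(0.4138, 0.1728, 0.1991, np.float64(-49.67)) T [-0.0877, 0.1948, 0.0] W -0.2201
(0.4161, 0.1546, 0.1991, np.float64(-46.83)) T [-0.0948, 0.2245, 0.0] W -0.2516
(0.4193, 0.1366, 0.1991, np.float64(-44.0)) T [-0.1003, 0.2545, 0.0] W -0.2831
(0.4234, 0.1187, 0.1991, np.float64(-41.17)) T [-0.1043, 0.2848, 0.0] W -0.3145
(0.4283, 0.1011, 0.1991, np.float64(-38.33)) T [-0.107, 0.3151, 0.0] W -0.3461
(0.434, 0.0838, 0.1991, np.float64(-35.5)) T [-0.1082, 0.3455, 0.0] W -0.3775
```

>>> move_arm([
  {"hand": 0,"translation": [-0.0165,0.026,0],"turn": [0,0,-0.031]},
  {"hand": 0,"translation": [-0.0318,0.0527,0],"turn": [0,0,-0.063]},
  {"hand": 0,"translation": [-0.0457,0.0801,0],"turn": [0,0,-0.094]},
  {"hand": 0,"translation": [-0.0582,0.1079,0],"turn": [0,0,-0.126]},
  {"hand": 0,"translation": [-0.0694,0.1365,0],"turn": [0,0,-0.157]},
  {"hand": 0,"translation": [-0.0792,0.1654,0],"turn": [0,0,-0.189]},
  {"hand": 0,"translation": [-0.0877,0.1948,0],"turn": [0,0,-0.22]},
  {"hand": 0,"translation": [-0.0948,0.2245,0],"turn": [0,0,-0.252]},
  {"hand": 0,"translation": [-0.1003,0.2545,0],"turn": [0,0,-0.283]},
  {"hand": 0,"translation": [-0.1043,0.2848,0],"turn": [0,0,-0.315]},
  {"hand": 0,"translation": [-0.107,0.3151,0],"turn": [0,0,-0.346]},
  {"hand": 0,"translation": [-0.1082,0.3455,0],"turn": [0,0,-0.378]},
])

```text
time_s: 17.35
ee_pos: [0.4446, 0.0836, 0.2]
ee_rot: [[0.544, 0.839, 0.001], [0.839, -0.544, 0.001], [0.001, 0.0, -1.0]]
contact_force: [-0.1, 1.9, 2.5]
gripper_width: 0.0193
grasp_force: 30.0
```

```bash
python3 -c "
from arc import *
print(done([-.1082,.3455,0],-.378)); arc(np.arange(16,25)/24)"
```

```text
[np.float64(0.434), np.float64(0.0838), np.float64(0.1991), -35.455999999999996]
(0.4405, 0.0668, 0.1991, np.float64(-32.67)) T [-0.0168, 0.0253, 0.0] W -0.031
(0.4479, 0.0501, 0.1991, np.float64(-29.83)) T [-0.0323, 0.0514, 0.0] W -0.0625
(0.456, 0.0338, 0.1991, np.float64(-27.0)) T [-0.0466, 0.0782, 0.0] W -0.094
(0.4649, 0.018, 0.1991, np.float64(-24.17)) T [-0.0594, 0.1056, 0.0] W -0.1254
(0.4745, 0.0025, 0.1991, np.float64(-21.33)) T [-0.0712, 0.1336, 0.0] W -0.157
(0.4848, -0.0124, 0.1991, np.float64(-18.5)) T [-0.0815, 0.162, 0.0] W -0.1884
(0.4959, -0.0268, 0.1991, np.float64(-15.67)) T [-0.0903, 0.191, 0.0] W -0.2198
(0.5075, -0.0406, 0.1991, np.float64(-12.83)) T [-0.0978, 0.22, 0.0] W -0.2514
(0.5199, -0.0538, 0.1991, np.float64(-10.0)) T [-0.1037, 0.2496, 0.0] W -0.2828
```

>>> move_arm([
  {"hand": 0,"translation": [-0.0168,0.0253,0],"turn": [0,0,-0.031]},
  {"hand": 0,"translation": [-0.0323,0.0514,0],"turn": [0,0,-0.063]},
  {"hand": 0,"translation": [-0.0466,0.0782,0],"turn": [0,0,-0.094]},
  {"hand": 0,"translation": [-0.0594,0.1056,0],"turn": [0,0,-0.125]},
  {"hand": 0,"translation": [-0.0712,0.1336,0],"turn": [0,0,-0.157]},
  {"hand": 0,"translation": [-0.0815,0.162,0],"turn": [0,0,-0.188]},
  {"hand": 0,"translation": [-0.0903,0.191,0],"turn": [0,0,-0.22]},
  {"hand": 0,"translation": [-0.0978,0.22,0],"turn": [0,0,-0.251]},
  {"hand": 0,"translation": [-0.102,0.24,0],"turn": [0,0,-0.27]},
  {"hand": 0,"translation": [-0.1037,0.2496,0],"turn": [0,0,-0.283]},
  {"hand": 0,"translation": [-0.1037,0.2496,0],"turn": [0,0,-0.283]},
  {"hand": 0,"translation": [-0.1037,0.2496,0],"turn": [0,0,-0.283]},
])

```text
time_s: 18.35
ee_pos: [0.5363, -0.0505, 0.2]
ee_rot: [[0.134, 0.991, 0.001], [0.991, -0.134, -0.001], [-0.001, 0.001, -1.0]]
contact_force: [1.2, -1.9, 4.4]
gripper_width: 0.0197
grasp_force: 30.0
```

```bash
python3 - <<'E'
from m import *
print(done([-.1037,.2496,0],-.283))
from station import r,imaging
from h import *
np.set_printoptions(precision=4,suppress=True)
for n in('top','side'):
    c=imaging.capture(n);np.savez(f'pics/{n}9.npz',**c)
    P=cloud(c);ok=c['depth']>0;hsv=cv2.cvtColor(c['color'],cv2.COLOR_BGR2HSV)
    cv2.imwrite(f'pics/{n}9.png',c['color'])
    m=ok&(P[...,2]>.2)&(P[...,2]<.24)&(np.hypot(P[...,0]-.537,P[...,1]-.0325)<.1)&(hsv[...,1]<40)&(hsv[...,2]>110)
    print(n,m.sum(),cv2.minEnclosingCircle((P[m][:,:2]*1000).astype(np.float32)),circ(cv2.convexHull(P[m][:,:2].astype(np.float32))[:,0]))
s=r.get_state();print(s['ee_pos'],s['contact_force'],s['gripper_width'])
E
```

```text
[np.float64(0.5199), np.float64(-0.0538), np.float64(0.1991), -9.985999999999997]
top 819 ((548.6513671875, 56.29988098144531), 74.2983627319336) (array([0.5521, 0.0554]), np.float64(0.06722981970298125))
side 780 ((545.9485473632812, 33.45875549316406), 95.22522735595703) (array([0.5514, 0.0323]), np.float64(0.07571073820581557))
[ 0.5359 -0.0501  0.2   ] [ 1.0632 -1.621   4.555 ] 0.019438062961716563
```

View pics/top9.png

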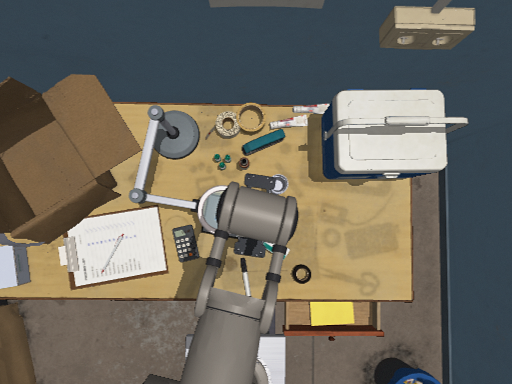

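The arm trailed its turn command by 2.3°, so the whole arc came out slightly rotated. In the top view the lens is at (215,210), partly hidden by the hand. I'll resync to the measured pose and correct.

```bash
cat > mag.py <<'E'
from m import *
from scipy.optimize import fsolve
post=np.array([.7954,.2045])
def el(K):
    d=K-post;L=np.hypot(*d);a=np.arctan2(d[1],d[0])-np.arccos((.22**2+L*L-.308**2)/(2*.22*L)); return post+.22*np.array([np.cos(a),np.sin(a)])
def lens(K): e=el(K);return e+(K-e)*.22/.308
def knob(C): return fsolve(lambda K:lens(K)-C,np.array(C)+[-.02,-.086])
E
python3 - <<'E'
from mag import *
from h import *
K=np.array([.536,-.0503]);print('model lens',lens(K),'elbow',el(K))
c=load('top9');print('elbow seen',ray(c,138,196,.262),'cap',ray(c,155,113,.272))
json.dump([.536,-.0503,.2,-7.7],open('cmd.json','w'))
k=knob([.5365,.033]);print(k);rel((*k,.2,-7.7))
E
```

```text
model lens [0.54889378 0.03675028] elbow [0.58112824 0.25437596]
elbow seen [0.58298243 0.24375633 0.262     ] cap [0.79535887 0.20446527 0.272     ]
[ 0.51914728 -0.05327215]
(np.float64(0.5191472808049674), np.float64(-0.0532721457725473), 0.2, -7.7) T [-0.0087, -0.0272, 0.0] W -0.0
```

>>> move_arm([
  {"hand": 0,"translation": [-0.004,-0.012,0],"turn": [0,0,0]},
  {"hand": 0,"translation": [-0.0087,-0.0272,0],"turn": [0,0,0]},
  {"hand": 0,"translation": [-0.0087,-0.0272,0],"turn": [0,0,0]},
  {"hand": 0,"translation": [-0.0087,-0.0272,0],"turn": [0,0,0]},
  {"hand": 0,"translation": [-0.0087,-0.0272,0],"turn": [0,0,0]},
  {"hand": 0,"translation": [-0.0087,-0.0272,0],"turn": [0,0,0]},
])

```text
time_s: 18.95
ee_pos: [0.519, -0.0525, 0.1999]
ee_rot: [[0.134, 0.991, 0.0], [0.991, -0.134, 0.0], [0.0, 0.0, -1.0]]
contact_force: [-0.9, 1.4, 6.9]
gripper_width: 0.0193
grasp_force: 30.0
```

>>> move_arm([
  {"hand": 0.6,"translation": [0,0,0],"turn": [0,0,0]},
  {"hand": 0.6,"translation": [0,0,0],"turn": [0,0,0]},
  {"hand": 0.6,"translation": [0,0,0],"turn": [0,0,0]},
  {"hand": 0.6,"translation": [0,0,0],"turn": [0,0,0]},
  {"hand": 0.6,"translation": [0,0,0],"turn": [0,0,0]},
  {"hand": 0.6,"translation": [0,0,-0.03],"turn": [0,0,0]},
  {"hand": 0.6,"translation": [0,0,-0.08],"turn": [0,0,0]},
  {"hand": 0.6,"translation": [0,0,-0.12],"turn": [0,0,0]},
  {"hand": 0.6,"translation": [-0.06,0,-0.12],"turn": [0,0,0]},
  {"hand": 0.6,"translation": [-0.13,0,-0.12],"turn": [0,0,0]},
  {"hand": 0.6,"translation": [-0.2,0,-0.12],"turn": [0,0,0]},
  {"hand": 0.6,"translation": [-0.26,0,-0.12],"turn": [0,0,0]},
])

```text
time_s: 19.95
ee_pos: [0.4976, -0.2093, 0.2715]
ee_rot: [[0.134, 0.991, 0.0], [0.991, -0.134, -0.0], [-0.0, 0.0, -1.0]]
contact_force: [0.2, -0.1, 0.5]
gripper_width: 0.0554
grasp_force: 0.0
```

```bash
python3 - <<'E'
from station import r,imaging
from h import *
np.set_printoptions(precision=4,suppress=True)
for n in('top','side','wrist'):
    c=imaging.capture(n);np.savez(f'pics/{n}10.npz',**c)
    P=cloud(c);ok=c['depth']>0;hsv=cv2.cvtColor(c['color'],cv2.COLOR_BGR2HSV)
    cv2.imwrite(f'pics/{n}10.png',c['color'])
    m=ok&(P[...,2]>.205)&(P[...,2]<.236)&(np.hypot(P[...,0]-.537,P[...,1]-.0325)<.09)&(hsv[...,1]<40)&(hsv[...,2]>110)
    if m.sum()<50: print(n,m.sum());continue
    q=P[m];print(n,m.sum(),cv2.minEnclosingCircle((q[:,:2]*1000).astype(np.float32)),circ(cv2.convexHull(q[:,:2].astype(np.float32))[:,0]),q.min(0),q.max(0))
    k=ok&(P[...,2]>.262)&(P[...,2]<.285)&(np.hypot(P[...,0]-.52,P[...,1]+.053)<.04);print('knob',k.sum(),P[k].mean(0))
    t=ok&(np.hypot(P[...,0]-.536,P[...,1]-.032)<.06)&(abs(P[...,2]-.036)<.008); print('carton',t.sum(), cv2.minAreaRect((P[t][:,:2]*1000).astype(np.float32)) if t.sum()>20 else '')
print(r.get_state()['ee_pos'])
E
```

```text
top 1912 ((539.9894409179688, 42.32433319091797), 79.63999938964844) (array([0.5404, 0.0375]), np.float64(0.07025604085775451)) [ 0.4741 -0.0367  0.2125] [0.6044 0.1214 0.2332]
knob 50 [ 0.5211 -0.055   0.2756]
carton 0 
side 1024 ((528.7596435546875, 34.48512649536133), 89.13835144042969) (array([0.5393, 0.0369]), np.float64(0.07368479149368626)) [ 0.4685 -0.0523  0.205 ] [0.5991 0.1213 0.235 ]
knob 61 [ 0.5149 -0.0596  0.2701]
carton 315 ((534.0339965820312, 30.983034133911133), (79.13874053955078, 47.607032775878906), 79.09622955322266)
wrist 0
[ 0.4975 -0.2097  0.2709]
```

View pics/top10.png

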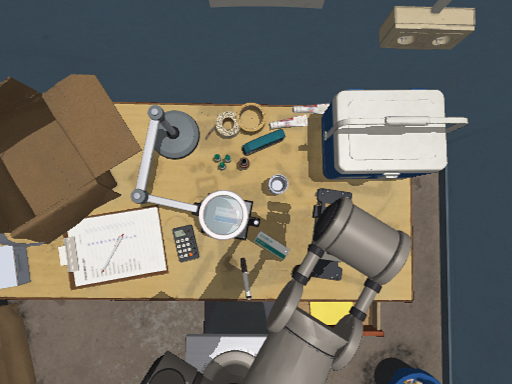

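The top view shows the lens ring at (223,215) above the mat and carton, the hand clear at (330,230), and the bystanders where they were. One trimmed circle fit will confirm the centring.

```bash
python3 - <<'E'
from h import *
c=load('top10');P=cloud(c);hsv=cv2.cvtColor(c['color'],cv2.COLOR_BGR2HSV)
m=(P[...,2]>.212)&(P[...,2]<.236)&(np.hypot(P[...,0]-.538,P[...,1]-.031)<.075)&(hsv[...,1]<40)&(hsv[...,2]>110)
q=P[m][:,:2];h=cv2.convexHull(q.astype(np.float32))[:,0]
for _ in range(4):
    o,r=circ(h);h=h[abs(np.hypot(*(h-o).T)-r)<.003]
print(o,r,len(h))
k=load('side10');print('z top stack')
a,b=load('t8'),c;Pa,Pb=cloud(a),P
for nm,x,y in(('vials',.705,.042),('bottle',.704,-.021),('stack',.636,-.125),('longcarton',.446,-.111)):
    for Q in(cloud(load('top0')),Pb):
        s=(np.hypot(Q[...,0]-x,Q[...,1]-y)<.065 if nm!='bottle' else np.hypot(Q[...,0]-x,Q[...,1]-y)<.025)&(Q[...,2]>.03)&(Q[...,2]<.12);print(nm,s.sum(),Q[s].mean(0).round(4))
E
```

```text
[0.53877032 0.02997751] 0.0659996034022428 29
z top stack
vials 163 [0.7083 0.027  0.0568]
vials 164 [0.7083 0.0272 0.0568]
bottle 97 [ 0.7013 -0.0205  0.0684]
bottle 97 [ 0.7013 -0.0207  0.0684]
stack 204 [ 0.6377 -0.1274  0.0568]
stack 323 [ 0.6365 -0.1265  0.0661]
longcarton 439 [ 0.4467 -0.1106  0.0497]
longcarton 439 [ 0.4465 -0.1107  0.0495]
```

The fit puts the lens centre at (538.8, 30.0) mm and the carton at (537.9, 32.7) mm in the same view, so they are within 3 mm. The bystanders have not moved. Handing in.

```bash
python3 -c "
from station import r
print(r.sign_off())"
```

```text
the job is handed in; nothing more can be done
None
```

The job is handed in (verdict not shown): cup fully nested in the stack, small carton flat about 3 mm from the mat's middle, lens within 3 mm of the carton's centre, bystanders unmoved, about 20 s used.

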